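# Load the jar shaker: lids home, hold-down clamped, switched on

### The job

Load every staining jar that stands on the bench into a nest of the jar shaker, one upright jar to a nest, and press each jar's lid down until it is fully home, while the hold-down is still up. Then push the toggle clamp handle down over centre so that the bar with its rubber feet locks down on the lids, and only after that press the shaker's power switch so that it stays in. Leave the other things on the bench where they are.

Things in the scene. Friction and masses are not known exactly. Their poses are not given: they have to be found in the camera images.
- shaker: Low white bench shaker, 350 (x) x 250 (y) x 60 mm high, fixed; its place and yaw vary. Origin: centre of its underside; z up; -x is its console end. Four jar nests, nest_0 to nest_3 from the console end, in a row along its x at y = +70 mm. A grey post (44 x 56 mm, at x = 25, y = -94 mm, 210 mm high with the clamp's cheeks) carries a toggle clamp; nothing else on it is higher than 76 mm.
- nest_0 (a point): Centre of the rubber floor of jar nest 0 of four, 62 mm above the bench, axes as the shaker's. The pocket inside the steel fence is 63 mm along the shaker's x and 54 mm along its y, the fence 12 to 14 mm high: a jar goes in with its own y axis (the long side) along the shaker's x, either way round, with 3 to 4 mm play each side; the next nest is 70 mm on.
- nest_1 (a point): Centre of the rubber floor of jar nest 1 of four, 62 mm above the bench, axes as the shaker's. The pocket inside the steel fence is 63 mm along the shaker's x and 54 mm along its y, the fence 12 to 14 mm high: a jar goes in with its own y axis (the long side) along the shaker's x, either way round, with 3 to 4 mm play each side; the next nest is 70 mm on.
- nest_2 (a point): Centre of the rubber floor of jar nest 2 of four, 62 mm above the bench, axes as the shaker's. The pocket inside the steel fence is 63 mm along the shaker's x and 54 mm along its y, the fence 12 to 14 mm high: a jar goes in with its own y axis (the long side) along the shaker's x, either way round, with 3 to 4 mm play each side; the next nest is 70 mm on.
- nest_3 (a point): Centre of the rubber floor of jar nest 3 of four, 62 mm above the bench, axes as the shaker's. The pocket inside the steel fence is 63 mm along the shaker's x and 54 mm along its y, the fence 12 to 14 mm high: a jar goes in with its own y axis (the long side) along the shaker's x, either way round, with 3 to 4 mm play each side; the next nest is 70 mm on.
- jar_a: Glass staining jar with purple stain, 0.14 kg; three or all of jar_a to jar_d, all alike, are present. Origin: centre of its underside, z up. Foot 46 (x) x 56 (y) x 12 mm; body 44 (x) x 54 (y) mm up to 88 mm; lid 48 x 58 mm, its middle knob's top at 112 mm when the lid is home (higher by the lid's joint value). Grasp the body across x, pads 65 to 85 mm above the underside, not the lid.
- jar_b: Glass staining jar with purple stain, 0.14 kg; three or all of jar_a to jar_d, all alike, are present. Origin: centre of its underside, z up. Foot 46 (x) x 56 (y) x 12 mm; body 44 (x) x 54 (y) mm up to 88 mm; lid 48 x 58 mm, its middle knob's top at 112 mm when the lid is home (higher by the lid's joint value). Grasp the body across x, pads 65 to 85 mm above the underside, not the lid.
- jar_c: Glass staining jar with purple stain, 0.14 kg; three or all of jar_a to jar_d, all alike, are present. Origin: centre of its underside, z up. Foot 46 (x) x 56 (y) x 12 mm; body 44 (x) x 54 (y) mm up to 88 mm; lid 48 x 58 mm, its middle knob's top at 112 mm when the lid is home (higher by the lid's joint value). Grasp the body across x, pads 65 to 85 mm above the underside, not the lid.
- jar_d: Glass staining jar with purple stain, 0.14 kg; three or all of jar_a to jar_d, all alike, are present. Origin: centre of its underside, z up. Foot 46 (x) x 56 (y) x 12 mm; body 44 (x) x 54 (y) mm up to 88 mm; lid 48 x 58 mm, its middle knob's top at 112 mm when the lid is home (higher by the lid's joint value). Grasp the body across x, pads 65 to 85 mm above the underside, not the lid.
- jar_a_lid (a joint): How far the push-on lid of jar_a stands above its seat, m: 0 fully home, 0.005 to 0.010 at the start, 0.03 at most. It slides straight up and down with about 6 N of friction and stays where it is left; press the knob's top straight down with 8 to 20 N until it stops firmly.
- jar_b_lid (a joint): How far the push-on lid of jar_b stands above its seat, m: 0 fully home, 0.005 to 0.010 at the start, 0.03 at most. It slides straight up and down with about 6 N of friction and stays where it is left; press the knob's top straight down with 8 to 20 N until it stops firmly.
- jar_c_lid (a joint): How far the push-on lid of jar_c stands above its seat, m: 0 fully home, 0.005 to 0.010 at the start, 0.03 at most. It slides straight up and down with about 6 N of friction and stays where it is left; press the knob's top straight down with 8 to 20 N until it stops firmly.
- jar_d_lid (a joint): How far the push-on lid of jar_d stands above its seat, m: 0 fully home, 0.005 to 0.010 at the start, 0.03 at most. It slides straight up and down with about 6 N of friction and stays where it is left; press the knob's top straight down with 8 to 20 N until it stops firmly.
- clamp_handle (a joint): Toggle clamp handle, hinged about the shaker's x, rad: 0 open (leaning outward, 1.15 rad above level), growing as it is pushed outward (shaker's -y) and down; 1.095 dead centre, 1.15 the stop, level and locked. A few newtons at its tip move it, a little more just before centre as the feet meet the lids; past centre it stays down. The arm is linked to it.
- handle_tip (a point): A point on the axis of the handle's round black grip (18 mm thick), 105 mm from its hinge and 29 mm short of its end. With the clamp open it stands about 297 mm above the bench, closed 201 mm.
- handle_hinge (a point): Hinge axis of the handle, 201 mm above the bench, axes as the shaker's.
- clamp_arm: Arm of the toggle clamp, carrying at its end a steel cross bar 290 mm long (along the shaker's x) with a sprung rubber foot (30 mm across) over each nest. Open, it stands upright over the post, the bar's top about 350 mm high; closed, it lies level over the nests, 190 mm high, and the feet bear on the jars' lids. Origin: its hinge, 190 mm above the bench; y along the arm to the bar, 145 mm off.
- power_top (a point): Centre of the top of the shaker's round white power switch, 26 mm across, 61 mm above the bench when off, on the console near its -y end.
- power (a joint): How far the power switch is pushed in, m: 0 off, 0.006 fully in. About 3 N moves it; it stays where it is left, so in means on.
- oil_bottle: Bystander: small brown oil bottle with black dropper cap, 29 mm across, 78 mm high. Origin: centre of its underside.
- reagent_jar: Bystander: black screw-cap reagent jar, 65 mm across, 97 mm high. Origin: centre of its underside.
- timer: Bystander: flat white lab timer, 62 x 66 x 18 mm. Origin: centre of its underside.
- sample_cup: Bystander: sample cup with red lid, 47 mm across, 66 mm high, the nearest of three. Origin: centre of its underside.
Not all that is in view belongs to the job. Leave any blue look-alike of the jar_a alone.

How it is judged (in metres and radians):
On the way, in this order (a step that is already met when the one before it is completed fails the run):
1. every jar stands in a nest with its lid fully home, while the clamp is still open (((horizontal distance between jar_a and nest_0 below 0.008 m and z of jar_a in the frame of nest_0 below 0.004 m) or (horizontal distance between jar_a and nest_1 below 0.008 m and z of jar_a in the frame of nest_1 below 0.004 m) or (horizontal distance between jar_a and nest_2 below 0.008 m and z of jar_a in the frame of nest_2 below 0.004 m) or (horizontal distance between jar_a and nest_3 below 0.008 m and z of jar_a in the frame of nest_3 below 0.004 m)) and angle between each of jar_a, jar_b, jar_c, jar_d's own z axis and vertical below 0.08 rad and value of joint each of jar_a_lid, jar_b_lid, jar_c_lid, jar_d_lid below 0.002 m and ((horizontal distance between jar_b and nest_0 below 0.008 m and z of jar_b in the frame of nest_0 below 0.004 m) or (horizontal distance between jar_b and nest_1 below 0.008 m and z of jar_b in the frame of nest_1 below 0.004 m) or (horizontal distance between jar_b and nest_2 below 0.008 m and z of jar_b in the frame of nest_2 below 0.004 m) or (horizontal distance between jar_b and nest_3 below 0.008 m and z of jar_b in the frame of nest_3 below 0.004 m)) and ((horizontal distance between jar_c and nest_0 below 0.008 m and z of jar_c in the frame of nest_0 below 0.004 m) or (horizontal distance between jar_c and nest_1 below 0.008 m and z of jar_c in the frame of nest_1 below 0.004 m) or (horizontal distance between jar_c and nest_2 below 0.008 m and z of jar_c in the frame of nest_2 below 0.004 m) or (horizontal distance between jar_c and nest_3 below 0.008 m and z of jar_c in the frame of nest_3 below 0.004 m)) and ((horizontal distance between jar_d and nest_0 below 0.008 m and z of jar_d in the frame of nest_0 below 0.004 m) or (horizontal distance between jar_d and nest_1 below 0.008 m and z of jar_d in the frame of nest_1 below 0.004 m) or (horizontal distance between jar_d and nest_2 below 0.008 m and z of jar_d in the frame of nest_2 below 0.004 m) or (horizontal distance between jar_d and nest_3 below 0.008 m and z of jar_d in the frame of nest_3 below 0.004 m)) and value of joint clamp_handle below 0.4 rad), for 0.2 s.
2. the clamp is locked over centre on the jars while the power is still off (((horizontal distance between jar_a and nest_0 below 0.008 m and z of jar_a in the frame of nest_0 below 0.004 m) or (horizontal distance between jar_a and nest_1 below 0.008 m and z of jar_a in the frame of nest_1 below 0.004 m) or (horizontal distance between jar_a and nest_2 below 0.008 m and z of jar_a in the frame of nest_2 below 0.004 m) or (horizontal distance between jar_a and nest_3 below 0.008 m and z of jar_a in the frame of nest_3 below 0.004 m)) and angle between each of jar_a, jar_b, jar_c, jar_d's own z axis and vertical below 0.08 rad and value of joint each of jar_a_lid, jar_b_lid, jar_c_lid, jar_d_lid, power below 0.002 m and ((horizontal distance between jar_b and nest_0 below 0.008 m and z of jar_b in the frame of nest_0 below 0.004 m) or (horizontal distance between jar_b and nest_1 below 0.008 m and z of jar_b in the frame of nest_1 below 0.004 m) or (horizontal distance between jar_b and nest_2 below 0.008 m and z of jar_b in the frame of nest_2 below 0.004 m) or (horizontal distance between jar_b and nest_3 below 0.008 m and z of jar_b in the frame of nest_3 below 0.004 m)) and ((horizontal distance between jar_c and nest_0 below 0.008 m and z of jar_c in the frame of nest_0 below 0.004 m) or (horizontal distance between jar_c and nest_1 below 0.008 m and z of jar_c in the frame of nest_1 below 0.004 m) or (horizontal distance between jar_c and nest_2 below 0.008 m and z of jar_c in the frame of nest_2 below 0.004 m) or (horizontal distance between jar_c and nest_3 below 0.008 m and z of jar_c in the frame of nest_3 below 0.004 m)) and ((horizontal distance between jar_d and nest_0 below 0.008 m and z of jar_d in the frame of nest_0 below 0.004 m) or (horizontal distance between jar_d and nest_1 below 0.008 m and z of jar_d in the frame of nest_1 below 0.004 m) or (horizontal distance between jar_d and nest_2 below 0.008 m and z of jar_d in the frame of nest_2 below 0.004 m) or (horizontal distance between jar_d and nest_3 below 0.008 m and z of jar_d in the frame of nest_3 below 0.004 m)) and value of joint clamp_handle above 1.12 rad), for 0.2 s.
3. the power switch is pushed in (value of joint power above 0.0045 m), for 0.2 s.
At the end, for the whole second after the job is handed in: Every jar present stands upright in a nest (within 8 mm of its centre, foot on its floor), each lid within 2 mm of home, the clamp handle past centre (over 1.12 rad) with a foot bearing on every jar, and the power switch in (over 4.5 mm) (((horizontal distance between jar_a and nest_0 below 0.008 m and z of jar_a in the frame of nest_0 below 0.004 m) or (horizontal distance between jar_a and nest_1 below 0.008 m and z of jar_a in the frame of nest_1 below 0.004 m) or (horizontal distance between jar_a and nest_2 below 0.008 m and z of jar_a in the frame of nest_2 below 0.004 m) or (horizontal distance between jar_a and nest_3 below 0.008 m and z of jar_a in the frame of nest_3 below 0.004 m)) and angle between each of jar_a, jar_b, jar_c, jar_d's own z axis and vertical below 0.08 rad and value of joint each of jar_a_lid, jar_b_lid, jar_c_lid, jar_d_lid below 0.002 m and ((horizontal distance between jar_b and nest_0 below 0.008 m and z of jar_b in the frame of nest_0 below 0.004 m) or (horizontal distance between jar_b and nest_1 below 0.008 m and z of jar_b in the frame of nest_1 below 0.004 m) or (horizontal distance between jar_b and nest_2 below 0.008 m and z of jar_b in the frame of nest_2 below 0.004 m) or (horizontal distance between jar_b and nest_3 below 0.008 m and z of jar_b in the frame of nest_3 below 0.004 m)) and ((horizontal distance between jar_c and nest_0 below 0.008 m and z of jar_c in the frame of nest_0 below 0.004 m) or (horizontal distance between jar_c and nest_1 below 0.008 m and z of jar_c in the frame of nest_1 below 0.004 m) or (horizontal distance between jar_c and nest_2 below 0.008 m and z of jar_c in the frame of nest_2 below 0.004 m) or (horizontal distance between jar_c and nest_3 below 0.008 m and z of jar_c in the frame of nest_3 below 0.004 m)) and ((horizontal distance between jar_d and nest_0 below 0.008 m and z of jar_d in the frame of nest_0 below 0.004 m) or (horizontal distance between jar_d and nest_1 below 0.008 m and z of jar_d in the frame of nest_1 below 0.004 m) or (horizontal distance between jar_d and nest_2 below 0.008 m and z of jar_d in the frame of nest_2 below 0.004 m) or (horizontal distance between jar_d and nest_3 below 0.008 m and z of jar_d in the frame of nest_3 below 0.004 m)) and value of joint clamp_handle above 1.12 rad and value of joint power above 0.0045 m and contact force between clamp_arm and jar_a above 0.5 N and contact force between clamp_arm and jar_b above 0.5 N and contact force between clamp_arm and jar_c above 0.5 N and contact force between clamp_arm and jar_d above 0.5 N); the robot touches nothing.
It fails at once if the oil bottle is knocked away (distance of oil_bottle from where it was at the start of the episode above 0.06 m).
It fails at once if the reagent jar is knocked away (distance of reagent_jar from where it was at the start of the episode above 0.06 m).
It fails at once if the timer is knocked away (distance of timer from where it was at the start of the episode above 0.06 m).
It fails at once if the sample cup is knocked away (distance of sample_cup from where it was at the start of the episode above 0.06 m).
Of jar_a, jar_b, jar_c, jar_d only 3 to 4 are there at a start; the rules pass over those that are not, and their reading is None.
At some moment in a run one of jar_a, jar_b, jar_c, jar_d may be knocked a few centimetres aside while the robot is not near it.
It also fails if it takes over 210 s, if anything falls off the work surface, if the arm or the gripper's body presses on something with over 40 N, if the wrist force passes 120 N, or if a joint passes its speed limit or range.

### The arm

A 7-joint arm with a two-finger parallel gripper is mounted at the origin on a cart in front of the work surface, level with it; the furniture and walls round the work are solid. World frame = base frame: x ahead of the robot, y to its left, z up, the work surface at z = 0. Lengths are in mm, angles in rad, forces in N, time in s.
With the tool pointing down it reaches from about 425 to 875 mm from the base axis. Payload 4.7 kg.
Tool frame: the origin (TCP) lies midway between the tips of the shut fingers; the grasp point (between the pads) lies 19 mm behind it (env.hold_point_z is the distance from the TCP to the grasp point, in mm); z points along the fingers, y is the line along which they close (so a half turn about z gives the same grasp; the last joint's range is limited). The gripper opens to 87 mm and grips with 3 to 60 N. Pads are 19 mm wide; open, the fingers measure 117 mm over their backs; the gripper's body (75 mm by 190 mm) begins 51 mm behind the grasp point.
Start: joints at [1.343, 0.321, -0.07, 1.45, 0.023, 1.371, -0.057], TCP at [155.621, -631.116, 222.587] pointing down, gripper open.
Joint ranges: [-2.86, 2.86], [-0.3, 2.09], [-1.38, 1.24], [0.06, 2.45], [-1.56, 4.7], [0.09, 2.05], [-2.69, 2.69]. Speed limits (rad/s): [2.57, 2.57, 3.14, 3.14, 3.14, 3.14, 3.14].

### API

Orientations are given as a unit quaternion [w, x, y, z].
In Python, from rig import env, get_image, get_calibration, finder gives the robot as it stands. The module is installed in compiled form; this text tells all that it offers.
- The arm moves only by the tool servo_tool, never from a script. Its argument "deltas" is a list that holds one entry, the list of rows, each a list of 7 numbers: the shift along the tool's x, y, z normalised to -1 to 1, where 1 is 10 cm, then the turn, a rotation vector about the tool's x, y, z normalised to -1 to 1, where 1 is 180 degrees, then the opening, from -1 (shut) to 1 (fully open). A call has 1 to 5 rows; each row is the pose to reach, as a shift and turn from the pose commanded when the call began, along the tool's axes at that moment, turning the shorter way round; what a row does not reach only later rows make up. A row lasts 1/12 s, in which the tool goes at most 41.7 mm and 7.16 degrees, less where a joint would pass 70% of its speed; a pose out of reach is approached as far as the arm can. A call with a number of a shift or a turn outside -1 to 1 is refused whole. A call with a gripper value outside its range is refused whole. The fingers move at their own pace and stop on an object; "grip_force" is the grip in N (left out, the last holds). Time passes only in rows, so rows that repeat a pose let the fingers close. It gives the time, the measured TCP pose, the force, the opening and the grip force at its end, in the units of the state.
- env.sense(): the state, without advancing time (a new reading comes with each control period).
- get_image(name): name is "scene" or "top" or "wrist"; returns the picture (384x512x3 uint8, red, green, blue); there is no depth.
- get_calibration(name): a dict with "fx", "fy", "cx", "cy" (pixels), "R" (3x3) and "t" (3): a world point X has camera coordinates R X + t; the wrist camera has in their place "tool_from_camera" (4x4, takes a point from camera to tool coordinates, whose origin is the TCP and whose axes are the flange's). Camera axes: x right, y down, z forward; pixel columns grow to the right and rows downward; lengths in mm; the calibration is good to about 2 mm. The wrist camera is an equidistant fisheye: a pixel r from the principal point sees the ray r / f radians off the axis. A picture is of the moment at which its call begins: read the wrist's pose just before it. get_calibration takes no time and is no camera call.
- env.hand_in(): hands the job in; it is judged then, once.
Trained networks look in the newest picture that a camera, given by its name, has taken for a name from the list of things; names that differ only in an ending like _2 or _b are one class to them, and where a whole thing is asked for, a point or a joint stands for the part that bears it (a point fixed in the world has none). Each returns a list of dicts, best first, with "p" (0 to 1); they miss things now and then, are a little off and sometimes report something else, mostly with a low value. They report only what shows in the picture. A call takes as long as a camera call. They do not tell look-alikes from the thing itself.
- finder.boxes_of(camera, query): "box" ([centre column, centre row, width, height] in pixels, round what is visible of it).
- finder.spot_point(camera, query): "pixel" ([column, row] in pixels: a listed point, or the origin of a listed thing).
The state is a dict: "clock": time; "joint_positions": joint angles; "joint_vel": joint speeds; "effort": joint torques, N m; "eef_pos": TCP position; "eef_rot": TCP orientation; "ft_force": force on the tool from outside, world axes, zero at the start; "ft_torque": the same for the moment, N m; "finger_gap": finger opening in mm; "finger_force": force on a finger pad.
Only numpy, scipy, OpenCV 4.12 (cv2) and the standard library are available. Lean on these libraries where they do the work, as an engineer would, in place of code of your own. Each camera call takes 0.05 s, during which the arm holds its last target. There are 200 camera calls.

## Working session

There is one attempt and no reset: what is moved stays moved. The work goes in short steps, Python scripts to look and compute and a tool call to move; the robot and the scene stay as the last step left them, time stands still between calls to the robot, and variables do not carry over. Pictures are saved under pics/ and viewed, at most 14 in all, crops included, and the job is handed in when it is done.

Besides the shell and the picture viewer there is one more tool, called by a JSON object that holds its "name" and its "arguments", one argument or row to a line. servo_tool: Moves the arm, as the interface text tells. Scaled input: -1 to 1 covers 10 cm each way for a shift and 180 degrees each way for a turn. Its arguments: {"type":"object","properties":{"deltas":{"type":"array"},"grip_force":{"type":"number"}},"required":["deltas"]}

```bash
mkdir -p pics; python3 - <<'E'
from rig import env,get_image,get_calibration,finder
import cv2,numpy as np
s=env.sense();print({k:np.round(v,3).tolist() for k,v in s.items()})
for c in("top","scene"):
    im=get_image(c);cv2.imwrite(f"pics/{c}0.png",cv2.cvtColor(im,cv2.COLOR_RGB2BGR))
    k=get_calibration(c);print(c,{a:np.round(b,3).tolist() for a,b in k.items()})
    for q in("jar_a","nest_0","nest_3","power_top","handle_tip","handle_hinge","shaker"):
        print(q,[(np.round(d["pixel"],1).tolist(),round(d["p"],2)) for d in finder.spot_point(c,q)][:6])
print({a:np.round(b,3).tolist() for a,b in get_calibration("wrist").items()})
E
```

```text
{'clock': 0.0, 'joint_positions': [1.343, 0.322, -0.07, 1.452, 0.023, 1.371, -0.057], 'joint_vel': [-0.001, -0.001, 0.0, -0.0, -0.001, 0.001, 0.001], 'effort': [-0.001, -49.129, -0.404, -31.253, -0.064, 0.043, 0.0], 'eef_pos': [155.482, -630.561, 221.454], 'eef_rot': [-0.001, 0.993, 0.121, -0.0], 'ft_force': [0.1, -0.222, 0.512], 'ft_torque': [0.05, 0.037, -0.01], 'finger_force': 0.0, 'finger_gap': 87.253}
top {'fx': 354.906, 'fy': 354.906, 'cx': 255.091, 'cy': 193.199, 'R': [[0.011, -1.0, -0.005], [-0.999, -0.011, -0.05], [0.05, 0.005, -0.999]], 't': [10.081, 518.621, 1387.569]}
jar_a [([166.9, 175.6], 0.83), ([135.6, 181.9], 0.82), ([178.9, 224.7], 0.75), ([211.8, 186.2], 0.75), ([145.9, 210.2], 0.73), ([207.6, 214.5], 0.72)]
nest_0 [([267.5, 206.9], 0.89), ([264.7, 192.1], 0.89), ([260.6, 171.3], 0.8), ([258.5, 150.8], 0.77)]
nest_3 [([267.5, 206.9], 0.89), ([264.7, 192.1], 0.89), ([260.6, 171.3], 0.8), ([258.5, 150.8], 0.77)]
power_top [([310.0, 223.9], 0.58), ([196.8, 196.6], 0.54)]
handle_tip [([340.9, 168.6], 0.49)]
handle_hinge [([316.8, 176.1], 0.76), ([261.4, 173.4], 0.24)]
[... 193 characters left out ...]
11, 307.478, 1738.001]}
jar_a [([197.3, 214.5], 0.89), ([209.4, 190.7], 0.61), ([215.3, 223.4], 0.56), ([238.8, 218.2], 0.55)]
nest_0 [([274.4, 226.8], 0.96), ([286.1, 221.1], 0.92), ([241.9, 237.1], 0.66), ([259.5, 232.3], 0.59)]
nest_3 [([274.4, 226.8], 0.96), ([286.1, 221.1], 0.92), ([241.9, 237.1], 0.66), ([259.5, 232.3], 0.59)]
power_top []
handle_tip [([309.2, 196.4], 0.69)]
handle_hinge [([301.6, 217.2], 0.87), ([292.3, 216.1], 0.37)]
shaker [([271.6, 251.9], 0.75), ([291.7, 214.0], 0.6)]
{'fx': 297.319, 'fy': 297.319, 'cx': 255.783, 'cy': 188.097, 'tool_from_camera': [[0.001, -0.955, -0.298, 82.68], [1.0, 0.001, 0.001, -0.287], [-0.001, -0.298, 0.955, -163.23], [0.0, 0.0, 0.0, 1.0]]}
```

```bash
python3 - <<'E'
import cv2
a=cv2.imread("pics/top0.png")[110:290,100:380];cv2.imwrite("pics/top0c.png",cv2.resize(a,None,fx=2.8,fy=2.8,interpolation=cv2.INTER_CUBIC))
E
```

```text
(no output)
```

View pics/top0c.png

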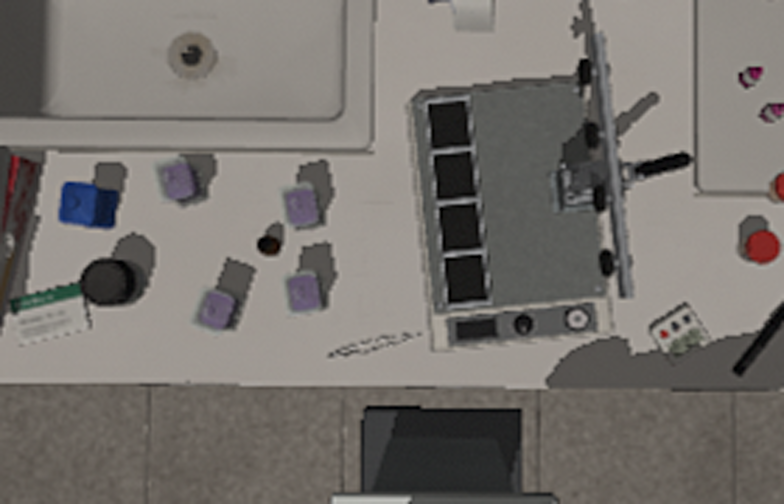

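View pics/scene0.png

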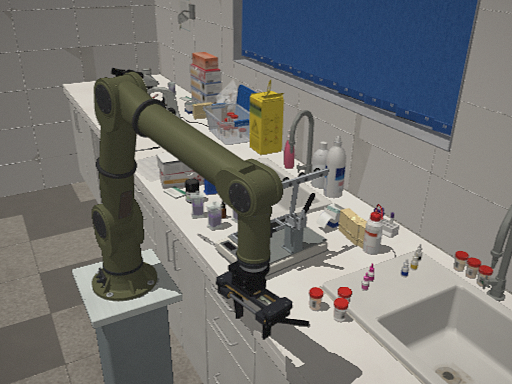

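The top view shows four purple jars at about (164,174), (207,184), (177,220) and (209,214). The blue look-alike is at (131,183), the oil bottle at (196,197), and the nests run along columns 261–267 with the console end nearest the robot.

```bash
cat > h.py <<'E'
from rig import env,get_image,get_calibration,finder
import cv2,numpy as np
from scipy.spatial.transform import Rotation as Ro
def pose():
    s=env.sense();q=s["eef_rot"];return np.array(s["eef_pos"]),Ro.from_quat([q[1],q[2],q[3],q[0]]).as_matrix()
def p2w(cam,px,z,P=None):
    k=get_calibration(cam);u=(px[0]-k["cx"])/k["fx"];v=(px[1]-k["cy"])/k["fy"]
    if cam=="wrist":
        p,R=P or pose();T=np.array(k["tool_from_camera"]);th=np.hypot(u,v)
        d=np.array([u,v,0])*np.sin(th)/max(th,1e-9)+[0,0,np.cos(th)]
        o=p+R@T[:3,3];d=R@T[:3,:3]@d
    else:
        R=np.array(k["R"]);o=-R.T@np.array(k["t"]);d=R.T@np.array([u,v,1])
    return o+d*(z-o[2])/d[2]
def w2p(cam,X,P=None):
    k=get_calibration(cam)
    if cam=="wrist":
        p,R=P or pose();T=np.array(k["tool_from_camera"]);c=T[:3,:3].T@(R.T@(np.array(X)-p)-T[:3,3])
        r=np.hypot(c[0],c[1]);th=np.arctan2(r,c[2]);u,v=c[:2]/max(r,1e-9)*th
    else:
        c=np.array(k["R"])@X+np.array(k["t"]);u,v=c[:2]/c[2]
    return np.array([u*k["fx"]+k["cx"],v*k["fy"]+k["cy"]])
def tgt(yaw):  # tool down, tool y axis at angle yaw (deg) in world
    a=np.radians(yaw);y=np.array([np.cos(a),np.sin(a),0]);z=np.array([0,0,-1.]);return np.c_[np.cross(y,z),y,z]
def plan(xyz,yaw,*more):
    """deltas (normalised) through a list of (xyz,yaw) starting at the measured pose"""
    p,R=pose()
    for X,a in [(xyz,yaw)]+list(more):
        G=tgt(a);d=R.T@(np.array(X,float)-p)/100;w=Ro.from_matrix(R.T@G).as_rotvec()/np.pi
        print("->",np.round(X,1),round(float(a),1),"d",np.round(d,3).tolist(),"w",np.round(w,4).tolist());p,R=np.array(X,float),G
def now():
    s=env.sense();p,R=pose();print("t",round(float(s["clock"]),2),"p",np.round(p,1),"yaw",np.round(np.degrees(np.arctan2(R[1,1],R[0,1])),1),"tilt",np.round(R[:2,2],3),"F",np.round(s["ft_force"],1),"gap",np.round(s["finger_gap"],1),"ff",np.round(s["finger_force"],1),"j",np.round(s["joint_positions"],2))
E
python3 - <<'E'
from h import *
now()
for n,px in dict(j1=(163.6,174.3),j2=(207.5,183.6),j3=(177,220),j4=(208.6,214.3)).items(): print(n,p2w("top",px,115).round())
print("oil",p2w("top",(195.7,196.8),78).round(),"blue",p2w("top",(131,182.9),110).round(),"reag",p2w("top",(138,210.5),97).round())
for px in((266.4,209.3),(264.3,190.7),(262.9,172.5),(260.7,154.3)):print("nest",p2w("top",px,62).round())
print("pow",p2w("top",(305.9,223.3),61).round(),"htip",p2w("top",(340.9,168.6),297).round(),"hinge",p2w("top",(316.8,176.1),201).round())
E
```

```text
t 0.8 p [ 155.6 -631.1  222.6] yaw -76.1 tilt [ 0. -0.] F [0.3 0.3 0.2] gap 87.0 ff 0.0 j [ 1.34  0.32 -0.07  1.45  0.02  1.37 -0.06]
j1 [579. 352. 115.]
j2 [547. 190. 115.]
j3 [412. 299. 115.]
j4 [434. 184. 115.]
oil [499. 239.  78.] blue [547. 473. 110.] reag [445. 449.  97.]
nest [455. -28.  62.]
nest [526. -20.  62.]
nest [595. -13.  62.]
nest [665.  -4.  62.]
pow [ 404. -178.   61.] htip [ 585. -255.  297.] hinge [ 570. -196.  201.]
```

{"name": "servo_tool", "arguments": {
  "deltas": [
    [[0.4,-0.16,-0.4,0,0,0,1],[0.8,-0.3,-0.8,0,0,0,1],[1,-0.4,-1,0,0,0,1],[1,-0.4,-1,0,0,0,1]]
  ]
}}

```text
clock: 1.13
eef_pos: [247.8, -566.5, 326.8]
eef_rot: [0.002, 0.992, 0.123, 0.002]
ft_force: [1.3, -0.5, 1.2]
finger_gap: 87.0
finger_force: 0.0
```

{"name": "servo_tool", "arguments": {
  "deltas": [
    [[1,-0.4,-1,0,0,0,1],[1,-0.4,-1,0,0,0,1],[1,-0.4,-1,0,0,0,1],[1,-0.4,-1,0,0,0,1]]
  ]
}}

```text
clock: 1.47
eef_pos: [334.9, -502.8, 426.9]
eef_rot: [0.002, 0.992, 0.123, 0.002]
ft_force: [0.0, -0.2, 0.4]
finger_gap: 87.0
finger_force: 0.0
```

{"name": "servo_tool", "arguments": {
  "deltas": [
    [[1,-0.4,-0.5,0,0,0,1],[1,-0.4,-0.5,0,0,0,1],[1,-0.4,-0.5,0,0,0,1],[1,-0.4,-0.5,0,0,0,1]]
  ]
}}

```text
clock: 1.8
eef_pos: [425.4, -436.6, 475.8]
eef_rot: [0.0, 0.992, 0.127, 0.004]
ft_force: [0.2, 2.0, 0.5]
finger_gap: 87.2
finger_force: 0.0
```

{"name": "servo_tool", "arguments": {
  "deltas": [
    [[1,-1,0,0,0,0,1],[1,-1,0,0,0,0,1],[1,-1,0,0,0,0,1],[1,-1,0,0,0,0,1]]
  ]
}}

```text
clock: 2.13
eef_pos: [494.6, -315.1, 472.9]
eef_rot: [-0.001, 0.992, 0.125, 0.001]
ft_force: [0.3, 0.4, 0.8]
finger_gap: 87.1
finger_force: 0.0
```

{"name": "servo_tool", "arguments": {
  "deltas": [
    [[0.25,-1,0,0,0,0,1],[0.25,-1,0,0,0,0,1],[0.25,-1,0,0,0,0,1],[0.25,-1,0,0,0,0,1]]
  ]
}}

```text
clock: 2.47
eef_pos: [492.5, -212.0, 474.1]
eef_rot: [-0.0, 0.992, 0.125, 0.001]
ft_force: [0.7, 1.6, -0.0]
finger_gap: 87.2
finger_force: 0.0
```

{"name": "servo_tool", "arguments": {
  "deltas": [
    [[0.25,-1,0,0,0,0,1],[0.25,-1,0,0,0,0,1],[0.25,-1,0,0,0,0,1],[0.25,-1,0,0,0,0,1]]
  ]
}}

```text
clock: 2.8
eef_pos: [492.2, -109.9, 473.6]
eef_rot: [-0.0, 0.992, 0.125, 0.001]
ft_force: [0.5, 0.8, 0.2]
finger_gap: 87.1
finger_force: 0.0
```

{"name": "servo_tool", "arguments": {
  "deltas": [
    [[0.25,-1,0,0,0,0,1],[0.25,-1,0,0,0,0,1],[0.25,-1,0,0,0,0,1],[0.25,-1,0,0,0,0,1],[0.25,-1,0,0,0,0,1]]
  ]
}}

```text
clock: 3.22
eef_pos: [492.4, -12.8, 472.7]
eef_rot: [0.001, 0.993, 0.121, 0.0]
ft_force: [-0.0, -0.4, -0.5]
finger_gap: 86.6
finger_force: 0.0
```

```bash
cat > look.py <<'E'
import sys
from h import *
P=pose();now();im=get_image("wrist");cv2.imwrite(f"pics/{sys.argv[1]}.png",cv2.cvtColor(im,cv2.COLOR_RGB2BGR))
np.savez(f"pics/{sys.argv[1]}.npz",p=P[0],R=P[1])
for q,z in [a.split(":") for a in sys.argv[2:]]:
    for d in finder.spot_point("wrist",q)[:6]:
        if d["p"]>.3: print(q,round(d["p"],2),np.round(d["pixel"],1),p2w("wrist",d["pixel"],float(z),P).round(1))
E
python3 look.py w1 nest_0:62 power_top:61 handle_hinge:201 handle_tip:297 jar_a:0
```

```text
t 3.22 p [492.4 -12.8 472.7] yaw -76.1 tilt [ 0.001 -0.001] F [-0.  -0.4 -0.5] gap 86.6 ff 0.0 j [ 0.53  0.01 -0.56  1.32  0.    1.81 -1.35]
nest_0 0.81 [256.7 156.4] [463.  -22.7  62. ]
nest_0 0.81 [268.9  53.7] [663.1   3.4  62. ]
nest_0 0.76 [268.1  89.3] [595.4 -12.   62. ]
nest_0 0.67 [259.6 124.2] [525.9 -12.8  62. ]
power_top 0.46 [322.1 202.1] [ 402.6 -179.    61. ]
handle_hinge 0.74 [394.5 132.4] [ 583.2 -216.1  201. ]
handle_hinge 0.67 [ 63.7 114.7] [488.8 317.8 201. ]
handle_tip 0.97 [450.3 147.7] [ 588.5 -258.8  297. ]
jar_a 0.93 [111.1 142.1] [408.3 313.1   0. ]
jar_a 0.92 [103.2  63.5] [585.9 368.7   0. ]
jar_a 0.89 [166.9  92.9] [543.6 197.2   0. ]
jar_a 0.88 [158.1 142.2] [432.1 195.8   0. ]
jar_a 0.67 [292.2 122.5] [542.  -81.6   0. ]
jar_a 0.64 [451.1 145.1] [ 609.5 -492.3    0. ]
```

View pics/w1.png

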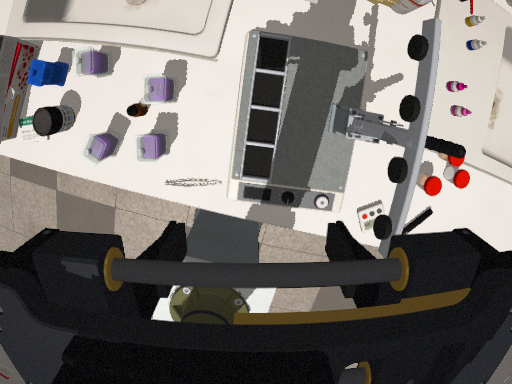

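The wrist view shows nest pockets at about (259,159), (263,123), (267,89) and (274,55), the switch at (322,201), and jars at (91,62), (158,89), (101,146) and (151,146). Next I'll fit the nests from the dark blobs and the jars from the purple blobs.

```bash
cat > seg.py <<'E'
import sys
from h import *
def blobs(n,mode,z,lo,hi):
    im=cv2.imread(f"pics/{n}.png");f=np.load(f"pics/{n}.npz");P=(f["p"],f["R"]);hsv=cv2.cvtColor(im,cv2.COLOR_BGR2HSV)
    m=(hsv[...,2]<50) if mode=="dark" else ((hsv[...,0]>118)&(hsv[...,0]<160)&(hsv[...,1]>45)&(hsv[...,2]>70))
    m=cv2.morphologyEx(m.astype(np.uint8),cv2.MORPH_OPEN,np.ones((3,3)))
    for c in cv2.findContours(m,cv2.RETR_EXTERNAL,cv2.CHAIN_APPROX_NONE)[0]:
        a=cv2.contourArea(c)
        if not lo<a<hi: continue
        W=np.array([p2w("wrist",q,z,P)[:2] for q in c[:,0]],np.float32)
        r=cv2.minAreaRect(W);print(mode,np.round(c[:,0].mean(0)),a,"c",np.round(r[0],1),"size",np.round(r[1],1),"ang",round(r[2],1))
if __name__=="__main__": blobs(sys.argv[1],sys.argv[2],float(sys.argv[3]),float(sys.argv[4]),float(sys.argv[5]))
E
python3 seg.py w1 dark 62 400 1500; python3 seg.py w1 purple 100 200 1500
```

```text
dark [351. 253.] 1450.0 c [ 325.6 -301.5] size [115.  217.1] ang 10.8
dark [158. 252.] 1395.5 c [184.1 144.9] size [105.3 217.9] ang 47.0
dark [257. 161.] 736.0 c [454.  -26.8] size [60.2 52.9] ang 6.7
dark [444. 147.] 446.5 c [ 597.1 -431.1] size [ 29.5 123.4] ang 3.7
dark [262. 126.] 800.0 c [523.9 -18.6] size [61.6 52.5] ang 6.7
dark [267.  90.] 819.0 c [594.  -10.1] size [62.  52.3] ang 6.0
dark [272.  54.] 809.0 c [664.7  -1.6] size [61.3 54. ] ang 6.3
purple [152. 146.] 334.5 c [444.6 175.9] size [42.3 38.9] ang 11.7
purple [102. 146.] 234.0 c [422.1 287.2] size [34.8 43.6] ang 70.6
purple [159.  89.] 340.5 c [553.1 181. ] size [41.2 39.2] ang 10.2
```

{"name": "servo_tool", "arguments": {
  "deltas": [
    [[0,-1,0.2,0,0,0,1],[0,-1,0.2,0,0,0,1],[0,-1,0.2,0,0,0,1],[0,-1,0.2,0,0,0,1]]
  ]
}}

```text
clock: 3.85
eef_pos: [466.6, 89.8, 452.4]
eef_rot: [-0.0, 0.992, 0.125, -0.0]
ft_force: [-0.2, 0.2, -0.5]
finger_gap: 87.1
finger_force: 0.0
```

{"name": "servo_tool", "arguments": {
  "deltas": [
    [[0,-1,0.7,0,0,0,1],[0,-1,0.7,0,0,0,1],[0,-1,0.7,0,0,0,1],[0,-1,0.7,0,0,0,1]]
  ]
}}

```text
clock: 4.18
eef_pos: [440.5, 187.0, 378.9]
eef_rot: [-0.001, 0.992, 0.125, -0.003]
ft_force: [-0.9, 0.7, 0.1]
finger_gap: 87.1
finger_force: 0.0
```

{"name": "servo_tool", "arguments": {
  "deltas": [
    [[0,-0.5,0.7,0,0,0,1],[0,-0.5,0.7,0,0,0,1],[0,-0.5,0.7,0,0,0,1],[0,-0.5,0.7,0,0,0,1],[0,-0.5,0.7,0,0,0,1]]
  ]
}}

```text
clock: 4.6
eef_pos: [433.5, 228.9, 313.2]
eef_rot: [0.0, 0.993, 0.12, 0.0]
ft_force: [0.2, -0.8, -0.2]
finger_gap: 86.9
finger_force: 0.0
```

```bash
python3 look.py w2 jar_a:0 oil_bottle:0; python3 seg.py w2 purple 98 300 9000;
```

```text
t 4.6 p [433.5 228.9 313.2] yaw -76.2 tilt [ 0.001 -0.   ] F [ 0.2 -0.8 -0.2] gap 86.9 ff 0.0 j [ 0.32 -0.03 -0.83  1.66 -0.02  1.5  -1.84]
jar_a 0.83 [197.4  37.6] [590.5 362.6   0. ]
jar_a 0.77 [293.   89.4] [542.6 194.8   0. ]
jar_a 0.77 [121.7  50.5] [550.6 488.8  -0. ]
jar_a 0.76 [275.5 157.2] [428.8 194.2   0. ]
jar_a 0.57 [202.6 153.7] [406.4 311.9   0. ]
oil_bottle 0.71 [255.2 107.2] [499.8 245.8   0. ]
purple [280. 162.] 563.5 c [440.8 197.3] size [36.1 32.7] ang 14.2
purple [197. 159.] 665.5 c [419.7 304.8] size [33.5 41.9] ang 70.6
purple [297.  82.] 555.0 c [547.4 203. ] size [40.7 31.4] ang 11.9
purple [187.  34.] 593.5 c [578.2 353.6] size [39.2 36.2] ang 9.0
```

View pics/w2.png

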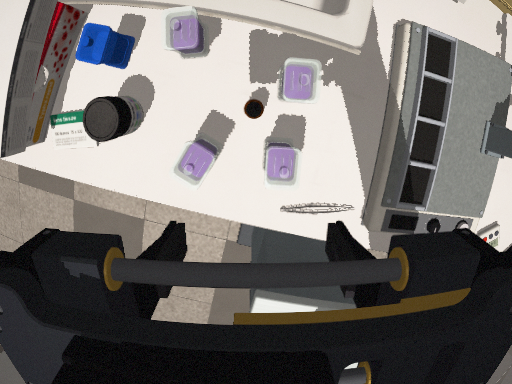

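{"name": "servo_tool", "arguments": {
  "deltas": [
    [[-0.1,0.3,0.4,0,0,0,1],[-0.115,0.32,0.7,0,0,0,1],[-0.115,0.32,1,0,0,0,1],[-0.115,0.32,1,0,0,0,1],[-0.115,0.32,1,0,0,0,1]]
  ]
}}

```text
clock: 5.17
eef_pos: [429.0, 195.8, 212.9]
eef_rot: [-0.0, 0.993, 0.12, -0.001]
ft_force: [0.5, -0.1, 0.8]
finger_gap: 87.1
finger_force: 0.0
```

```bash
python3 look.py w3 jar_a:0 ; python3 seg.py w3 purple 60 300 9000;
```

```text
t 5.17 p [429.  195.8 212.9] yaw -76.2 tilt [-0.001 -0.   ] F [ 0.5 -0.1  0.8] gap 87.1 ff 0.0 j [ 0.35 -0.04 -0.8   1.86 -0.03  1.3  -1.78]
jar_a 0.97 [278.1  69.1] [551.8 197.6   0. ]
jar_a 0.88 [168.7 159.9] [405.6 309.1   0. ]
jar_a 0.84 [156.4  20.3] [584.4 365.9   0. ]
jar_a 0.72 [74.9 37.1] [550.6 488.2   0. ]
jar_a 0.56 [256.1 158.4] [434.2 196.6   0. ]
purple [260. 171.] 1071.5 c [434.9 193.1] size [43.5 36.9] ang 11.0
purple [154. 167.] 997.0 c [410.3 309.1] size [38.  45.9] ang 71.2
purple [283.  63.] 1090.5 c [550.7 199.2] size [44.4 36.7] ang 14.2
purple [141.  15.] 556.0 c [577.4 363.8] size [33.3 36.3] ang 15.5
```

View pics/w3.png

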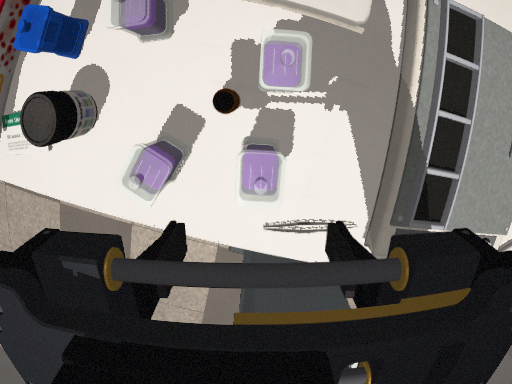

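The jars' lids and knobs are now clear: j4's knob is at (261,185), j3's at about (146,183) and j2's at (288,57). I'll locate j4 from its knob.

```bash
python3 - <<'E'
from h import *
for px in((261,185),(148,184),(288,57)):print(p2w("wrist",px,119).round(1))
plan((433,195,120),-77,((433,195,60),-77))
E
```

```text
[436.6 193.9 119. ]
[411.9 298.4 119. ]
[553.4 199.3 119. ]
-> [433 195 120] -77.0 d [0.015, 0.028, 0.951] w [-0.0002, -0.0012, 0.0048]
-> [433 195  60] -77.0 d [0.0, 0.0, 0.6] w [0.0, 0.0, 0.0]
```

{"name": "servo_tool", "arguments": {
  "deltas": [
    [[0.033,0.03,0.4,0,0,0.005,1],[0.033,0.03,0.7,0,0,0.005,1],[0.033,0.03,0.95,0,0,0.005,1],[0.033,0.03,0.95,0,0,0.005,1]]
  ]
}}

```text
clock: 5.6
eef_pos: [431.4, 193.8, 115.5]
eef_rot: [0.0, 0.994, 0.113, -0.002]
ft_force: [-1.3, 1.0, 0.1]
finger_gap: 87.1
finger_force: 0.0
```

{"name": "servo_tool", "arguments": {
  "deltas": [
    [[0,0,0.2,0,0,0,1],[0,0,0.4,0,0,0,1],[0,0,0.6,0,0,0,1],[0,0,0.6,0,0,0,1],[0,0,0.6,0,0,0,1]]
  ]
}}

```text
clock: 6.02
eef_pos: [434.1, 195.0, 59.4]
eef_rot: [-0.0, 0.994, 0.113, 0.001]
ft_force: [-0.4, -0.3, 0.8]
finger_gap: 87.3
finger_force: 0.0
```

{"name": "servo_tool", "arguments": {
  "deltas": [
    [[0,0,0,0,0,0,0],[0,0,0,0,0,0,-0.2],[0,0,0,0,0,0,-0.4],[0,0,0,0,0,0,-0.4],[0,0,0,0,0,0,-0.4]]
  ],
  "grip_force": 20
}}

```text
clock: 6.43
eef_pos: [433.3, 194.3, 58.1]
eef_rot: [0.0, 0.994, 0.113, 0.001]
ft_force: [-0.5, -0.3, 0.4]
finger_gap: 61.2
finger_force: 0.0
```

{"name": "servo_tool", "arguments": {
  "deltas": [
    [[0,0,0,0,0,0,-0.4],[0,0,0,0,0,0,-0.4],[0,0,-0.2,0,0,0,-0.4],[0,0,-0.3,0,0,0,-0.4],[0,0,-0.3,0,0,0,-0.4]]
  ]
}}

```text
clock: 6.85
eef_pos: [434.5, 195.0, 89.5]
eef_rot: [-0.0, 0.994, 0.113, 0.002]
ft_force: [1.1, 0.3, -1.9]
finger_gap: 46.4
finger_force: 19.9
```

```bash
python3 look.py w4; python3 -c "
from h import *
n=np.array([[454,-26.8],[523.9,-18.6],[594,-10.1],[664.7,-1.6]])
plan((n[3][0],n[3][1],260),-83.2)"
```

```text
t 6.85 p [434.5 195.   89.5] yaw -77.1 tilt [0.004 0.001] F [ 1.1  0.3 -1.9] gap 46.4 ff 19.9 j [ 0.31  0.12 -0.82  2.01  0.11  1.05 -1.91]
-> [664.7  -1.6 260. ] -83.2 d [1.815, 2.429, -1.71] w [0.0001, -0.0009, 0.0341]
```

View pics/w4.png

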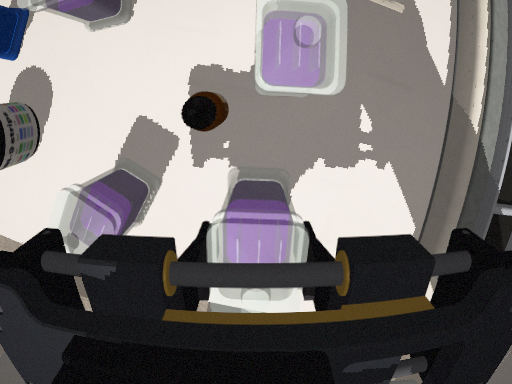

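The jar is gripped square between the pads (around (256,235)). Carrying it to nest 3.

{"name": "servo_tool", "arguments": {
  "deltas": [
    [[0,0,-0.4,0,0,0,-0.4],[0,0.3,-0.7,0,0,0,-0.4],[0.1,0.6,-1,0,0,0,-0.4],[0.2,1,-1,0,0,0,-0.4],[0.2,1,-1,0,0,0,-0.4]]
  ]
}}

```text
clock: 7.32
eef_pos: [479.1, 92.7, 188.7]
eef_rot: [0.002, 0.994, 0.107, 0.002]
ft_force: [0.1, -2.9, -2.5]
finger_gap: 46.3
finger_force: 19.9
```

{"name": "servo_tool", "arguments": {
  "deltas": [
    [[0.2,0.25,-0.15,0,0,0,-0.4],[0.4,0.5,-0.3,0,0,0,-0.4],[0.6,0.75,-0.5,0,0,0,-0.4],[0.8,1,-0.7,0,0,0,-0.4],[0.8,1,-0.7,0,0,0,-0.4]]
  ]
}}

```text
clock: 7.73
eef_pos: [580.6, 15.1, 259.0]
eef_rot: [0.001, 0.994, 0.108, 0.003]
ft_force: [-0.4, -1.9, -1.9]
finger_gap: 46.3
finger_force: 19.9
```

{"name": "servo_tool", "arguments": {
  "deltas": [
    [[0.27,0.14,0,0,0,0.011,-0.4],[0.54,0.28,0,0,0,0.022,-0.4],[0.815,0.43,0,0,0,0.034,-0.4],[0.815,0.43,0,0,0,0.034,-0.4],[0.815,0.43,0,0,0,0.034,-0.4]]
  ]
}}

```text
clock: 8.15
eef_pos: [664.3, -2.7, 253.9]
eef_rot: [-0.001, 0.998, 0.059, -0.002]
ft_force: [0.6, 1.0, -1.3]
finger_gap: 46.1
finger_force: 19.9
```

```bash
python3 look.py w5; python3 seg.py w5 dark 62 400 9000; python3 -c "
from h import *
plan((664.7,-1.6,170),-83.2)"
```

```text
t 8.15 p [664.3  -2.7 253.9] yaw -83.3 tilt [-0.005  0.001] F [ 0.6  1.  -1.3] gap 46.1 ff 19.9 j [ 0.41  0.41 -0.62  1.34  0.23  1.47 -1.64]
dark [316. 249.] 628.0 c [ 565.  -104.8] size [74.3 43.9] ang 12.2
dark [194. 250.] 677.0 c [533.9  61.6] size [42.4 91.4] ang 57.3
dark [256. 154.] 964.5 c [ 6.778e+02 -4.000e-01] size [28.6 52.7] ang 6.8
-> [664.7  -1.6 170. ] -83.2 d [0.014, 0.003, 0.85] w [-0.0005, 0.0012, 0.0002]
```

View pics/w5.png

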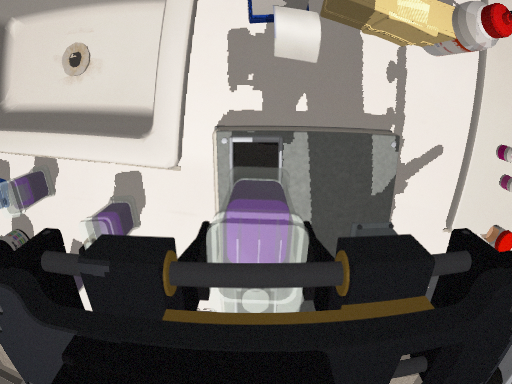

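Nest 3's dark floor shows at (256,154), and the held jar's knob is at (257,300). Checking the jar's offset in the hand from the knob.

```bash
python3 - <<'E'
from h import *
f=np.load("pics/w5.npz");P=(f["p"],f["R"])
for dz in(56,61,63):
  for px in((257,296),(257,300),(257,304)): print(dz,px,np.round(P[1].T@(p2w("wrist",px,P[0][2]+dz,P)-P[0]),1)[:2])
im=cv2.imread("pics/w5.png")[170:330,190:330];cv2.imwrite("pics/w5c.png",cv2.resize(im,None,fx=4,fy=3.6))
E
```

```text
56 (257, 296) [-1.5  0.4]
56 (257, 300) [-3.8  0.4]
56 (257, 304) [-6.3  0.4]
61 (257, 296) [2.5 0.3]
61 (257, 300) [0.2 0.3]
61 (257, 304) [-2.1  0.3]
63 (257, 296) [4.  0.3]
63 (257, 300) [1.8 0.3]
63 (257, 304) [-0.4  0.3]
```

View pics/w5c.png

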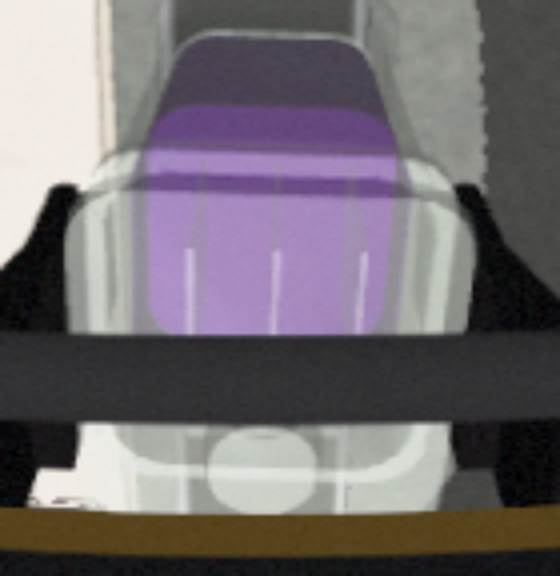

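{"name": "servo_tool", "arguments": {
  "deltas": [
    [[0,-0.007,0.35,0,0.001,0,-0.4],[0,-0.007,0.7,0,0.001,0,-0.4],[0,-0.007,1,0,0.001,0,-0.4],[0,-0.007,1,0,0.001,0,-0.4],[0,-0.007,1,0,0.001,0,-0.4]]
  ]
}}

```text
clock: 8.62
eef_pos: [662.2, -0.9, 156.4]
eef_rot: [-0.0, 0.998, 0.06, -0.0]
ft_force: [0.1, -0.2, -0.8]
finger_gap: 45.8
finger_force: 19.9
```

{"name": "servo_tool", "arguments": {
  "deltas": [
    [[0,0,0.06,0,0,0,-0.4],[0,0,0.12,0,0,0,-0.4],[0,0,0.18,0,0,0,-0.4],[0,0,0.24,0,0,0,-0.4],[0,0,0.24,0,0,0,-0.4]]
  ]
}}

```text
clock: 9.03
eef_pos: [663.6, -1.3, 132.5]
eef_rot: [-0.0, 0.998, 0.06, 0.001]
ft_force: [-0.5, 0.4, -1.7]
finger_gap: 46.4
finger_force: 19.9
```

```bash
python3 look.py w6
```

```text
t 9.03 p [663.6  -1.3 132.5] yaw -83.2 tilt [0.002 0.   ] F [-0.5  0.4 -1.7] gap 46.4 ff 19.9 j [ 0.41  0.47 -0.6   1.51  0.27  1.25 -1.67]
```

Bottom is just inside the fence with no contact; lower gently.

{"name": "servo_tool", "arguments": {
  "deltas": [
    [[0,0,0.03,0,0,0,-0.4],[0,0,0.06,0,0,0,-0.4],[0,0,0.09,0,0,0,-0.4],[0,0,0.105,0,0,0,-0.4],[0,0,0.105,0,0,0,-0.4]]
  ]
}}

```text
clock: 9.5
eef_pos: [664.7, -1.3, 124.2]
eef_rot: [0.0, 0.998, 0.059, 0.002]
ft_force: [-1.6, -0.3, 4.3]
finger_gap: 46.2
finger_force: 19.9
```

```bash
python3 look.py w7
```

```text
t 9.5 p [664.7  -1.3 124.2] yaw -83.2 tilt [ 0.004 -0.   ] F [-1.6 -0.3  4.3] gap 46.2 ff 19.9 j [ 0.41  0.47 -0.6   1.52  0.28  1.23 -1.68]
```

View pics/w7.png

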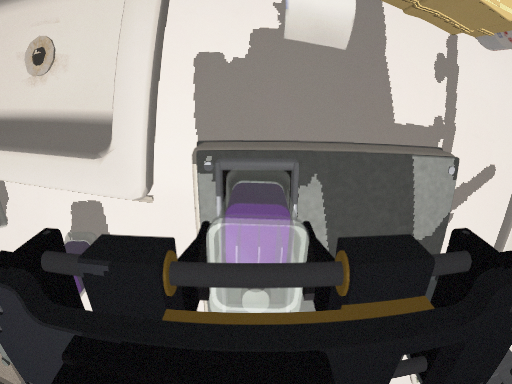

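The jar's foot front edge is at about row 183 and the fence's inner edge at about row 171. I'll measure that gap.

```bash
python3 - <<'E'
from h import *
f=np.load("pics/w7.npz");P=(f["p"],f["R"])
n3=np.array([664.2,-2,62]);ux=np.array([.993,.118,0]);uy=np.array([-.118,.993,0])
for nm,v in dict(fence_far_top=n3+31.5*ux+[0,0,13],foot_far_top=n3+28*ux+[0,0,12],foot_far_bot=n3+28*ux,l=n3+31*ux+27*uy+[0,0,13],r=n3+31*ux-27*uy+[0,0,13],fl=n3+28*ux+23*uy+[0,0,12],fr=n3+28*ux-23*uy+[0,0,12]).items(): print(nm,w2p("wrist",v,P).round(1))
im=cv2.imread("pics/w7.png")[145:225,200:320];cv2.imwrite("pics/w7c.png",cv2.resize(im,None,fx=6,fy=6))
E
```

```text
fence_far_top [256.8 169.5]
foot_far_top [256.8 173.8]
foot_far_bot [256.7 170. ]
l [220.3 170.2]
r [293.3 170.3]
fl [225.9 173.8]
fr [287.7 173.9]
```

View pics/w7c.png

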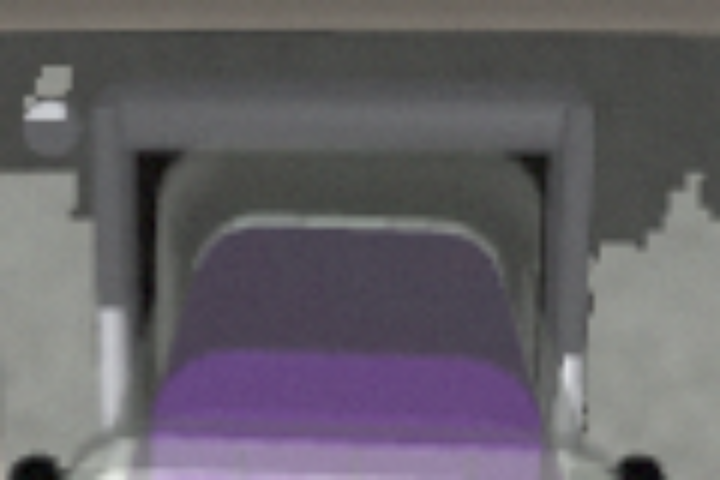

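The jar's foot is inside the fence. It sits about 3 mm far in +x and 1 mm to the right, so I'll nudge it back, lower it and release.

{"name": "servo_tool", "arguments": {
  "deltas": [
    [[0,0,-0.03,0,0,0,-0.4],[-0.025,-0.01,-0.03,0,0,0,-0.4],[-0.025,-0.01,-0.03,0,0,0,-0.4],[-0.025,-0.01,0.0,0,0,0,-0.4],[-0.025,-0.01,0.01,0,0,0,-0.4]]
  ]
}}

```text
clock: 9.97
eef_pos: [661.2, -0.4, 121.1]
eef_rot: [-0.0, 0.998, 0.06, 0.001]
ft_force: [0.5, -0.4, -1.6]
finger_gap: 46.0
finger_force: 19.9
```

```bash
python3 look.py w8; python3 - <<'E'
import cv2
im=cv2.imread("pics/w8.png")[145:225,200:320];cv2.imwrite("pics/w8c.png",cv2.resize(im,None,fx=6,fy=6))
E
```

```text
t 9.97 p [ 6.612e+02 -4.000e-01  1.211e+02] yaw -83.2 tilt [0.002 0.   ] F [ 0.5 -0.4 -1.6] gap 46.0 ff 19.9 j [ 0.41  0.47 -0.6   1.53  0.28  1.22 -1.68]
```

View pics/w8c.png

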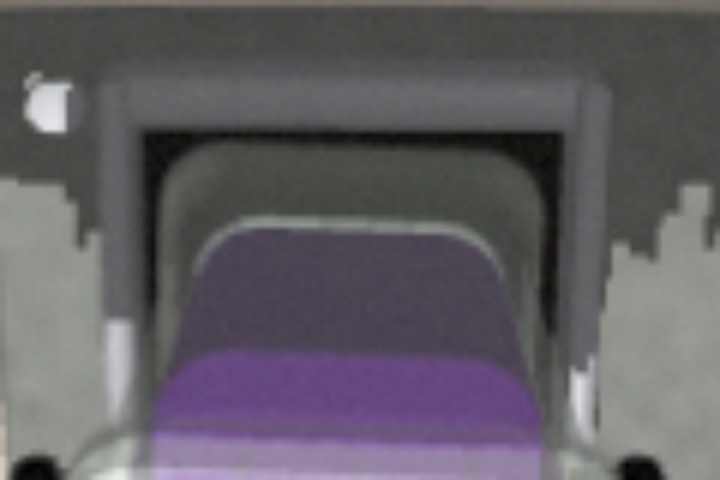

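Now centred in the pocket. Lower, release, rise, shut the fingers and press the lid.

{"name": "servo_tool", "arguments": {
  "deltas": [
    [[0,0,0.015,0,0,0,-0.4],[0,0,0.015,0,0,0,-0.2],[0,0,0.015,0,0,0,0.2],[0,0,0.015,0,0,0,0.9],[0,0,0.015,0,0,0,0.9]]
  ]
}}

```text
clock: 10.43
eef_pos: [662.0, -0.4, 120.9]
eef_rot: [-0.0, 0.998, 0.06, 0.002]
ft_force: [-0.2, 0.5, -0.0]
finger_gap: 58.5
finger_force: 0.0
```

{"name": "servo_tool", "arguments": {
  "deltas": [
    [[0,0,0,0,0,0,0.9],[0,0,-0.3,0,0,0,0.9],[0,0,-0.6,0,0,0,0.9],[0,0,-0.9,0,0,0,0.9],[0,0,-0.9,0,0,0,0]]
  ]
}}

```text
clock: 10.85
eef_pos: [664.8, 0.3, 218.1]
eef_rot: [0.0, 0.998, 0.06, 0.007]
ft_force: [0.7, 0.6, 0.0]
finger_gap: 79.2
finger_force: 0.0
```

{"name": "servo_tool", "arguments": {
  "deltas": [
    [[0,0,0,0,0,0,-0.5],[0,0,0,0,0,0,-1],[0,0,0,0,0,0,-1],[0,0,0,0,0,0,-1],[0,0,0,0,0,0,-1]]
  ]
}}

```text
clock: 11.27
eef_pos: [660.7, -0.6, 209.2]
eef_rot: [-0.0, 0.998, 0.06, 0.001]
ft_force: [-0.1, -0.2, -0.4]
finger_gap: 50.5
finger_force: 0.0
```

```bash
python3 look.py w9 jar_a:62; python3 seg.py w9 purple 120 300 9000
```

```text
t 11.27 p [ 6.607e+02 -6.000e-01  2.092e+02] yaw -83.2 tilt [0.001 0.   ] F [-0.1 -0.2 -0.4] gap 50.5 ff 0.0 j [ 0.42  0.41 -0.61  1.42  0.24  1.38 -1.65]
jar_a 0.82 [253.2 174.1] [662.2   2.4  62. ]
jar_a 0.73 [113.9 225.8] [576.9 167.3  62. ]
jar_a 0.61 [ 27.3 187.1] [610.7 309.5  62. ]
jar_a 0.39 [ 67.7 283.5] [463.7 260.6  62. ]
purple [257. 191.] 1597.0 c [661.9  -1.1] size [39.3 37. ] ang 5.2
```

View pics/w9.png

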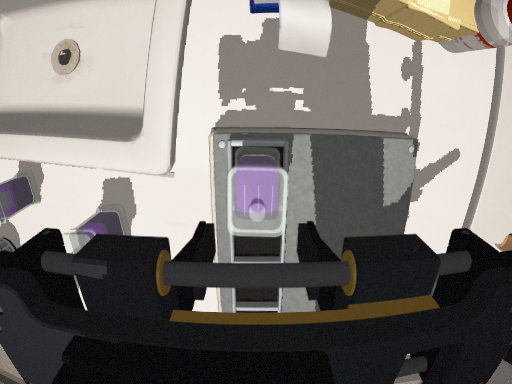

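The jar stands upright in nest 3 with its knob at (257,210). Next is the lid press.

```bash
python3 - <<'E'
from h import *
f=np.load("pics/w9.npz");P=(f["p"],f["R"])
for z in (174,182):print(p2w("wrist",(257,210),z,P).round(1))
E
```

```text
[665.2  -0.8 174. ]
[ 6.683e+02 -4.000e-01  1.820e+02]
```

{"name": "servo_tool", "arguments": {
  "deltas": [
    [[0,0,0,0,0,0,-1],[0,0,0,0,0,0,-1],[0,0,0,0,0,0,-1],[0,0,0,0,0,0,-1],[0,0,0,0,0,0,-1]]
  ]
}}

```text
clock: 11.78
eef_pos: [661.4, -0.5, 210.5]
eef_rot: [-0.0, 0.998, 0.06, 0.002]
ft_force: [0.0, 1.0, 0.1]
finger_gap: 9.8
finger_force: 0.0
```

{"name": "servo_tool", "arguments": {
  "deltas": [
    [[0,0,0.07,0,0,0,-1],[0,0,0.14,0,0,0,-1],[0,0,0.2,0,0,0,-1],[0,0,0.24,0,0,0,-1],[0,0,0.27,0,0,0,-1]]
  ]
}}

```text
clock: 12.2
eef_pos: [660.9, -0.5, 182.3]
eef_rot: [-0.0, 0.998, 0.06, 0.001]
ft_force: [0.8, -0.5, 0.9]
finger_gap: 0.6
finger_force: 0.0
```

{"name": "servo_tool", "arguments": {
  "deltas": [
    [[0,0,0.03,0,0,0,-1],[0,0,0.06,0,0,0,-1],[0,0,0.08,0,0,0,-1],[0,0,0.1,0,0,0,-1],[0,0,0.1,0,0,0,-1]]
  ]
}}

```text
clock: 12.62
eef_pos: [661.9, -0.4, 174.8]
eef_rot: [0.0, 0.998, 0.06, 0.002]
ft_force: [-1.3, 0.2, 4.3]
finger_gap: 0.4
finger_force: 1.9
```

{"name": "servo_tool", "arguments": {
  "deltas": [
    [[0,0,0.02,0,0,0,-1],[0,0,0.03,0,0,0,-1],[0,0,0.04,0,0,0,-1],[0,0,0.04,0,0,0,-1],[0,0,0.04,0,0,0,-1]]
  ]
}}

```text
clock: 13.03
eef_pos: [663.3, -0.3, 174.8]
eef_rot: [0.001, 0.998, 0.059, 0.005]
ft_force: [-4.4, -0.4, 18.6]
finger_gap: 0.5
finger_force: 8.9
```

{"name": "servo_tool", "arguments": {
  "deltas": [
    [[0,0,0.01,0,0,0,-1],[0,0,0.02,0,0,0,-1],[0,0,0.02,0,0,0,-1],[0,0,0.02,0,0,0,-1],[0,0,0.02,0,0,0,-1]]
  ]
}}

```text
clock: 13.45
eef_pos: [664.2, -0.1, 174.8]
eef_rot: [0.001, 0.998, 0.059, 0.006]
ft_force: [-5.0, -0.6, 24.0]
finger_gap: 0.4
finger_force: 12.2
```

Lid is firmly home (z 174.8 at 24 N). Going to jar j2.

{"name": "servo_tool", "arguments": {
  "deltas": [
    [[0,0,-0.4,0,0,0,-1],[0,0,-0.8,0,0,0,-0.5],[0,0,-1,0,0,0,0],[0,0,-1,0,0,0,0.6]]
  ]
}}

```text
clock: 13.78
eef_pos: [663.9, 0.3, 274.3]
eef_rot: [0.0, 0.998, 0.06, 0.007]
ft_force: [1.6, 0.2, 0.2]
finger_gap: 13.0
finger_force: 0.0
```

{"name": "servo_tool", "arguments": {
  "deltas": [
    [[-0.15,-0.33,0,0,0,0,0.6],[-0.3,-0.66,0,0,0,0,0.6],[-0.45,-1,0,0,0,0,0.6],[-0.45,-1,0,0,0,0,0.6]]
  ]
}}

```text
clock: 14.12
eef_pos: [600.2, 103.4, 267.8]
eef_rot: [-0.002, 0.998, 0.066, 0.001]
ft_force: [-0.2, 1.7, 0.8]
finger_gap: 39.5
finger_force: 0.0
```

{"name": "servo_tool", "arguments": {
  "deltas": [
    [[-0.17,-0.33,0.1,0,0,-0.011,0.6],[-0.34,-0.66,0.3,0,0,-0.022,0.6],[-0.5,-1,0.55,0,0,-0.034,0.6],[-0.5,-1,0.55,0,0,-0.034,0.6],[-0.5,-1,0.55,0,0,-0.034,0.6]]
  ]
}}

```text
clock: 14.53
eef_pos: [540.3, 189.3, 210.3]
eef_rot: [0.0, 0.993, 0.116, -0.0]
ft_force: [0.9, -0.2, 0.2]
finger_gap: 67.3
finger_force: 0.0
```

```bash
python3 look.py w10 jar_a:0; python3 seg.py w10 purple 60 300 9000
```

```text
t 14.53 p [540.3 189.3 210.3] yaw -76.7 tilt [-0. -0.] F [ 0.9 -0.2  0.2] gap 67.3 ff 0.0 j [ 0.27  0.23 -0.75  1.64  0.16  1.33 -1.85]
jar_a 0.95 [152.3 232.6] [406.7 312.1   0. ]
jar_a 0.72 [435.4 113.4] [673.6 -40.2   0. ]
jar_a 0.71 [253.4 157.4] [546.7 193.8   0. ]
jar_a 0.59 [ 56.  116.2] [547.1 491.    0. ]
purple [249. 165.] 1107.5 c [550.1 198. ] size [41.3 36.7] ang 12.2
purple [464. 119.] 796.0 c [674.8 -47.4] size [57.4 45.7] ang 7.5
purple [114. 104.] 724.0 c [584.9 364.9] size [45.2 36.7] ang 16.9
```

{"name": "servo_tool", "arguments": {
  "deltas": [
    [[0.105,-0.054,0.3,0,0,0.004,0.6],[0.105,-0.054,0.6,0,0,0.004,0.6],[0.105,-0.054,0.9,0,0,0.004,0.6],[0.105,-0.054,0.9,0,0,0.004,0.6]]
  ]
}}

```text
clock: 14.97
eef_pos: [550.4, 190.7, 116.7]
eef_rot: [0.001, 0.994, 0.105, -0.003]
ft_force: [-1.2, -1.4, -0.2]
finger_gap: 69.5
finger_force: 0.0
```

{"name": "servo_tool", "arguments": {
  "deltas": [
    [[0,0,0.2,0,0,0,0.6],[0,0,0.4,0,0,0,0.6],[0,0,0.61,0,0,0,0.6],[0,0,0.61,0,0,0,0.6],[0,0,0.61,0,0,0,0.6]]
  ]
}}

```text
clock: 15.38
eef_pos: [553.6, 193.4, 62.0]
eef_rot: [0.0, 0.994, 0.106, 0.001]
ft_force: [-0.1, -0.6, 0.5]
finger_gap: 69.4
finger_force: 0.0
```

{"name": "servo_tool", "arguments": {
  "deltas": [
    [[0,0,0,0,0,0,0],[0,0,0,0,0,0,-0.2],[0,0,0,0,0,0,-0.4],[0,0,0,0,0,0,-0.4],[0,0,0,0,0,0,-0.4]]
  ],
  "grip_force": 20
}}

```text
clock: 15.8
eef_pos: [553.2, 194.9, 62.1]
eef_rot: [-0.0, 0.994, 0.107, 0.002]
ft_force: [0.6, 0.8, 3.1]
finger_gap: 45.9
finger_force: 20.1
```

{"name": "servo_tool", "arguments": {
  "deltas": [
    [[0,0,0,0,0,0,-0.4],[0,0,0,0,0,0,-0.4],[0,0,0,0,0,0,-0.4],[0,0,-0.3,0,0,0,-0.4],[0,0,-0.3,0,0,0,-0.4]]
  ]
}}

```text
clock: 16.22
eef_pos: [554.5, 195.3, 94.5]
eef_rot: [-0.0, 0.994, 0.107, 0.004]
ft_force: [1.6, 0.4, -0.5]
finger_gap: 46.0
finger_force: 19.7
```

```bash
cat > held.py <<'E'
# shift of the held jar in the picture against w5 (offset there known)
import sys
from h import *
P=pose();now();im=cv2.cvtColor(get_image("wrist"),cv2.COLOR_RGB2BGR);cv2.imwrite(f"pics/{sys.argv[1]}.png",im)
np.savez(f"pics/{sys.argv[1]}.npz",p=P[0],R=P[1])
def st(im):
    h=cv2.cvtColor(im,cv2.COLOR_BGR2HSV);m=((h[...,0]>118)&(h[...,0]<160)&(h[...,1]>45)).astype(np.uint8)
    m[:165]=0;m[262:]=0;m[:,:195]=0;m[:,320:]=0
    n,l,s,c=cv2.connectedComponentsWithStats(m);i=1+s[1:,4].argmax();return s[i],c[i].round(1)
print("now",*st(im));print("ref",*st(cv2.imread("pics/w5.png")))
kn=lambda I:cv2.cvtColor(I,cv2.COLOR_BGR2GRAY)
ref=kn(cv2.imread("pics/w5.png"))[286:309,225:290]
for n in("knob",):
    r=cv2.matchTemplate(kn(im)[283:312,215:300],ref,cv2.TM_CCOEFF_NORMED);print(n,"shift",np.array(cv2.minMaxLoc(r)[3])-[10,3],r.max().round(2))
E
python3 held.py w11; python3 -c "
from h import *
plan((592.2,-8.7,240),-83.2)"
```

```text
t 16.22 p [554.5 195.3  94.5] yaw -77.8 tilt [0.008 0.001] F [ 1.6  0.4 -0.5] gap 46.0 ff 19.7 j [ 0.22  0.37 -0.72  1.75  0.27  1.12 -1.94]
now [ 224  186   61   76 3747] [253.7 227. ]
ref [ 226  181   63   81 3966] [256.1 226.4]
knob shift [2 0] 0.93
-> [592.2  -8.7 240. ] -83.2 d [-0.048, 2.072, -1.47] w [0.0, -0.0022, 0.0302]
```

{"name": "servo_tool", "arguments": {
  "deltas": [
    [[0,0,-0.4,0,0,0,-0.4],[0,0.2,-0.8,0,0,0,-0.4],[0,0.6,-1,0,0,0,-0.4],[0,0.6,-1,0,0,0,-0.4]]
  ]
}}

```text
clock: 16.6
eef_pos: [569.0, 129.0, 194.6]
eef_rot: [0.003, 0.995, 0.103, 0.005]
ft_force: [1.6, -2.2, -1.6]
finger_gap: 46.0
finger_force: 19.6
```

{"name": "servo_tool", "arguments": {
  "deltas": [
    [[0,0.3,-0.2,0,0,0,-0.4],[0,0.6,-0.4,0,0,0,-0.4],[0,1,-0.47,0,0,0,-0.4],[0,1,-0.47,0,0,0,-0.4]]
  ]
}}

```text
clock: 16.93
eef_pos: [588.5, 26.1, 238.4]
eef_rot: [0.004, 0.995, 0.1, 0.002]
ft_force: [1.7, -1.9, -2.5]
finger_gap: 45.8
finger_force: 19.6
```

{"name": "servo_tool", "arguments": {
  "deltas": [
    [[0,0.24,0,0,0,0.015,-0.4],[0,0.48,0,0,0,0.03,-0.4],[0,0.48,0,0,0,0.03,-0.4],[0,0.48,0,0,0,0.03,-0.4],[0,0.48,0,0,0,0.03,-0.4]]
  ]
}}

```text
clock: 17.35
eef_pos: [595.9, -9.3, 237.2]
eef_rot: [-0.0, 0.998, 0.059, 0.001]
ft_force: [-0.6, 0.1, -0.7]
finger_gap: 45.8
finger_force: 19.6
```

{"name": "servo_tool", "arguments": {
  "deltas": [
    [[0,0,0.2,0,0,0,-0.4],[0,0,0.4,0,0,0,-0.4],[0,0,0.6,0,0,0,-0.4],[0,0,0.6,0,0,0,-0.4],[0,0,0.6,0,0,0,-0.4]]
  ]
}}

```text
clock: 17.77
eef_pos: [595.4, -8.0, 177.3]
eef_rot: [-0.0, 0.998, 0.06, 0.0]
ft_force: [0.2, -0.0, -0.6]
finger_gap: 45.9
finger_force: 19.6
```

```bash
python3 held.py w12; python3 -c "
from h import *
plan((596.7,-8.2,145),-83.2)"
```

```text
t 17.77 p [595.4  -8.  177.3] yaw -83.1 tilt [0.    0.001] F [ 0.2 -0.  -0.6] gap 45.9 ff 19.6 j [ 0.49  0.29 -0.63  1.64  0.17  1.27 -1.61]
now [ 224  186   61   76 3803] [253.7 226.8]
ref [ 226  181   63   81 3966] [256.1 226.4]
knob shift [2 0] 0.93
-> [596.7  -8.2 145. ] -83.2 d [0.0, 0.002, 0.338] w [-0.0001, -0.001, 0.0006]
```

{"name": "servo_tool", "arguments": {
  "deltas": [
    [[0.008,0,0.12,0,0,0,-0.4],[0.008,0,0.24,0,0,0,-0.4],[0.008,0,0.36,0,0,0,-0.4],[0.008,0,0.42,0,0,0,-0.4],[0.008,0,0.42,0,0,0,-0.4]]
  ]
}}

```text
clock: 18.23
eef_pos: [595.8, -8.9, 133.8]
eef_rot: [-0.0, 0.998, 0.06, -0.0]
ft_force: [-0.1, -0.4, -0.8]
finger_gap: 45.9
finger_force: 19.6
```

{"name": "servo_tool", "arguments": {
  "deltas": [
    [[0,0,0.03,0,0,0,-0.4],[0,0,0.06,0,0,0,-0.4],[0,0,0.09,0,0,0,-0.4],[0,0,0.09,0,0,0,-0.4],[0,0,0.09,0,0,0,-0.4]]
  ]
}}

```text
clock: 18.65
eef_pos: [597.4, -8.8, 127.4]
eef_rot: [-0.0, 0.998, 0.06, 0.002]
ft_force: [0.7, 0.7, -1.1]
finger_gap: 46.0
finger_force: 19.6
```

{"name": "servo_tool", "arguments": {
  "deltas": [
    [[0,0,0.02,0,0,0,-0.4],[0,0,0.035,0,0,0,-0.4],[0,0,0.035,0,0,0,-0.4],[0,0,0.035,0,0,0,-0.4],[0,0,0.035,0,0,0,-0.4]]
  ]
}}

```text
clock: 19.07
eef_pos: [597.6, -8.7, 124.1]
eef_rot: [0.0, 0.998, 0.06, 0.002]
ft_force: [-0.9, 0.5, -0.2]
finger_gap: 46.0
finger_force: 19.8
```

```bash
python3 look.py w13; python3 - <<'E'
import cv2
im=cv2.imread("pics/w13.png")[145:225,200:320];cv2.imwrite("pics/w13c.png",cv2.resize(im,None,fx=6,fy=6))
E
```

```text
t 19.07 p [597.6  -8.7 124.1] yaw -83.2 tilt [0.004 0.   ] F [-0.9  0.5 -0.2] gap 46.0 ff 19.8 j [ 0.48  0.34 -0.61  1.69  0.21  1.17 -1.64]
```

View pics/w13c.png

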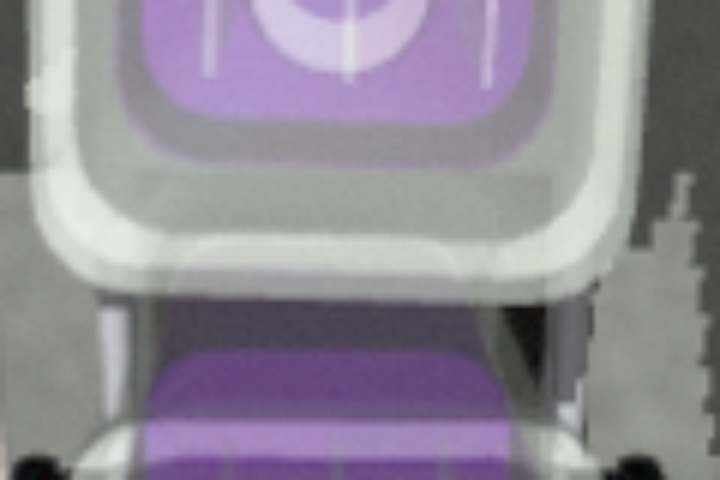

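Nest 2's jar foot is inside the fence, 2 mm to the left with a black gap at right (530,330), which is within tolerance. Release and press.

{"name": "servo_tool", "arguments": {
  "deltas": [
    [[0,0,0.005,0,0,0,-0.4],[0,0,0.005,0,0,0,-0.2],[0,0,0.005,0,0,0,0.2],[0,0,0.005,0,0,0,0.6],[0,0,0.005,0,0,0,0.6]]
  ]
}}

```text
clock: 19.53
eef_pos: [597.2, -8.8, 122.9]
eef_rot: [-0.0, 0.998, 0.06, 0.001]
ft_force: [-0.1, -0.2, 0.2]
finger_gap: 58.6
finger_force: 0.0
```

{"name": "servo_tool", "arguments": {
  "deltas": [
    [[0,0,0,0,0,0,0.7],[0,0,-0.3,0,0,0,0.7],[0,0,-0.6,0,0,0,0.7],[0,0,-0.9,0,0,0,0.7],[0,0,-0.9,0,0,0,0]]
  ]
}}

```text
clock: 19.95
eef_pos: [600.5, -8.3, 219.7]
eef_rot: [0.001, 0.998, 0.06, 0.007]
ft_force: [0.5, 0.9, 0.7]
finger_gap: 71.5
finger_force: 0.0
```

{"name": "servo_tool", "arguments": {
  "deltas": [
    [[-0.02,0,0,0,0,0,-0.5],[-0.04,0,0,0,0,0,-1],[-0.04,0,0,0,0,0,-1],[-0.04,0,0,0,0,0,-1],[-0.04,0,0,0,0,0,-1]]
  ]
}}

```text
clock: 20.37
eef_pos: [592.5, -9.4, 212.1]
eef_rot: [-0.0, 0.998, 0.06, 0.001]
ft_force: [-0.6, 0.4, 0.2]
finger_gap: 41.8
finger_force: 0.0
```

```bash
python3 look.py w14 jar_a:62; python3 seg.py w14 purple 120 300 9000
```

```text
t 20.37 p [592.5  -9.4 212.1] yaw -83.2 tilt [0.001 0.   ] F [-0.6  0.4  0.2] gap 41.8 ff 0.0 j [ 0.5   0.26 -0.63  1.6   0.16  1.33 -1.6 ]
jar_a 0.97 [ 22.  149.6] [593.9 308.2  62. ]
jar_a 0.88 [253.2 107.9] [664.3   2.1  62. ]
jar_a 0.87 [255.5 175.8] [591.6  -9.1  62. ]
jar_a 0.4 [ 56.7 251.4] [448.1 263.1  62. ]
purple [253. 188.] 1846.5 c [595.7  -5.7] size [45.3 37.3] ang 6.9
purple [256. 110.] 2109.5 c [664.6  -1.1] size [44.9 36.6] ang 6.4
```

{"name": "servo_tool", "arguments": {
  "deltas": [
    [[0,0,0,0,0,0,-1],[0,0,0,0,0,0,-1],[0,0,0,0,0,0,-1],[0,0,0,0,0,0,-1],[0,0,0,0,0,0,-1]]
  ]
}}

```text
clock: 20.88
eef_pos: [593.2, -9.2, 213.3]
eef_rot: [-0.0, 0.998, 0.06, 0.002]
ft_force: [0.2, -0.0, -0.4]
finger_gap: 3.6
finger_force: 0.0
```

{"name": "servo_tool", "arguments": {
  "deltas": [
    [[0,-0.02,0.1,0,0,0,-1],[0,-0.02,0.2,0,0,0,-1],[0,-0.02,0.28,0,0,0,-1],[0,-0.02,0.32,0,0,0,-1],[0,-0.02,0.35,0,0,0,-1]]
  ]
}}

```text
clock: 21.3
eef_pos: [592.7, -7.1, 177.9]
eef_rot: [-0.0, 0.998, 0.06, 0.001]
ft_force: [-1.1, 0.5, 6.1]
finger_gap: 0.2
finger_force: 2.9
```

{"name": "servo_tool", "arguments": {
  "deltas": [
    [[0,0,0.03,0,0,0,-1],[0,0,0.06,0,0,0,-1],[0,0,0.09,0,0,0,-1],[0,0,0.09,0,0,0,-1],[0,0,0.09,0,0,0,-1]]
  ]
}}

```text
clock: 21.72
eef_pos: [595.3, -6.9, 174.9]
eef_rot: [0.001, 0.998, 0.06, 0.005]
ft_force: [-5.9, 0.5, 23.2]
finger_gap: 0.3
finger_force: 12.0
```

{"name": "servo_tool", "arguments": {
  "deltas": [
    [[0,0,0.01,0,0,0,-1],[0,0,0.01,0,0,0,-1],[0,0,0.01,0,0,0,-1]]
  ]
}}

```text
clock: 21.97
eef_pos: [595.8, -6.8, 174.9]
eef_rot: [0.001, 0.998, 0.06, 0.005]
ft_force: [-6.0, 0.2, 28.1]
finger_gap: 0.5
finger_force: 13.9
```

{"name": "servo_tool", "arguments": {
  "deltas": [
    [[0,0,-0.4,0,0,0,-1],[0,0,-0.8,0,0,0,-0.5],[0,0,-1,0,0,0,0],[0,0,-1,0,0,0,0.6]]
  ]
}}

```text
clock: 22.3
eef_pos: [595.4, -6.9, 273.9]
eef_rot: [0.001, 0.998, 0.06, 0.006]
ft_force: [0.7, 0.9, -0.4]
finger_gap: 13.1
finger_force: 0.0
```

{"name": "servo_tool", "arguments": {
  "deltas": [
    [[0.08,-0.4,0,0,0,0,0.6],[0.08,-0.8,0,0,0,0,0.6],[0.08,-1,0,0,0,0,0.6],[0.08,-1,0,0,0,0,0.6]]
  ]
}}

```text
clock: 22.63
eef_pos: [586.7, 100.6, 267.6]
eef_rot: [-0.002, 0.998, 0.065, 0.001]
ft_force: [0.9, 0.8, 0.3]
finger_gap: 39.2
finger_force: 0.0
```

{"name": "servo_tool", "arguments": {
  "deltas": [
    [[0.08,-0.4,0,0,0,0,0.6],[0.08,-0.8,0,0,0,0,0.6],[0.08,-1,0,0,0,0,0.6],[0.08,-1,0,0,0,0,0.6]]
  ]
}}

```text
clock: 22.97
eef_pos: [582.4, 199.7, 267.4]
eef_rot: [-0.002, 0.998, 0.064, 0.001]
ft_force: [-0.5, 0.4, 0.1]
finger_gap: 64.8
finger_force: 0.0
```

{"name": "servo_tool", "arguments": {
  "deltas": [
    [[0.08,-0.4,0,0,0,0,0.6],[0.08,-0.8,0,0,0,0,0.6],[0.08,-1,0,0,0,0,0.6],[0.08,-1,0,0,0,0,0.6]]
  ]
}}

```text
clock: 23.3
eef_pos: [578.2, 298.8, 267.1]
eef_rot: [-0.002, 0.998, 0.064, 0.0]
ft_force: [-0.4, -0.0, 0.1]
finger_gap: 69.6
finger_force: 0.0
```

{"name": "servo_tool", "arguments": {
  "deltas": [
    [[0.06,-0.35,0.3,0,0,-0.017,0.6],[0.06,-0.7,0.6,0,0,-0.034,0.6],[0.06,-0.7,0.6,0,0,-0.034,0.6],[0.06,-0.7,0.6,0,0,-0.034,0.6],[0.06,-0.7,0.6,0,0,-0.034,0.6]]
  ]
}}

```text
clock: 23.72
eef_pos: [579.3, 361.8, 207.5]
eef_rot: [0.001, 0.994, 0.112, 0.001]
ft_force: [0.4, -0.2, 0.5]
finger_gap: 69.5
finger_force: 0.0
```

```bash
python3 look.py w15 jar_a:0; python3 seg.py w15 purple 60 300 9000
```

```text
t 23.72 p [579.3 361.8 207.5] yaw -77.1 tilt [ 0.002 -0.002] F [ 0.4 -0.2  0.5] gap 69.5 ff 0.0 j [-0.07  0.5  -0.76  1.36  0.35  1.41 -2.17]
jar_a 0.94 [500.1 224.5] [579.2 -94.8   0. ]
jar_a 0.91 [154.7 163.9] [550.6 492.1   0. ]
jar_a 0.84 [260.5 279.9] [409.1 314.9   0. ]
jar_a 0.82 [252.  157.9] [585.8 367.6   0. ]
purple [262. 301.] 568.5 c [417.2 313.1] size [39.7 47.8] ang 13.0
purple [250. 172.] 1097.5 c [583.6 367.5] size [41.1 36.4] ang 13.5
```

{"name": "servo_tool", "arguments": {
  "deltas": [
    [[0.066,-0.043,0.3,0,0,0,0.6],[0.066,-0.043,0.6,0,0,0,0.6],[0.066,-0.043,0.7,0,0,0,0.6],[0.066,-0.043,0.7,0,0,0,0.6],[0.066,-0.043,0.7,0,0,0,0.6]]
  ]
}}

```text
clock: 24.23
eef_pos: [585.3, 368.3, 139.5]
eef_rot: [0.0, 0.994, 0.112, 0.002]
ft_force: [-0.1, 0.2, 0.4]
finger_gap: 69.5
finger_force: 0.0
```

{"name": "servo_tool", "arguments": {
  "deltas": [
    [[0,0,0,0,0,0,0.6],[0,0,0,0,0,0,0.6],[0,0,0,0,0,0,0.6]]
  ]
}}

```text
clock: 24.48
eef_pos: [585.1, 369.9, 140.4]
eef_rot: [-0.001, 0.994, 0.113, 0.003]
ft_force: [-0.2, -0.3, -0.2]
finger_gap: 69.6
finger_force: 0.0
```

```bash
python3 look.py w16 jar_a:0;python3 seg.py w16 purple 60 300 9000; python3 -c "
from h import *
plan((584.8,367.5,60.5),-76.8)"
```

```text
t 24.48 p [585.1 369.9 140.4] yaw -77.1 tilt [0.006 0.002] F [-0.2 -0.3 -0.2] gap 69.6 ff 0.0 j [-0.08  0.56 -0.74  1.42  0.38  1.3  -2.19]
jar_a 0.81 [267.7 311.4] [412.9 314.1   0. ]
jar_a 0.75 [258.1 178.6] [585.  367.4   0. ]
jar_a 0.73 [144.  184.2] [550.5 490.3   0. ]
purple [259. 192.] 1975.5 c [588.2 368.4] size [49.6 36.9] ang 15.8
-> [584.8 367.5  60.5] -76.8 d [-0.008, 0.022, 0.791] w [0.0, -0.0015, -0.0014]
```

{"name": "servo_tool", "arguments": {
  "deltas": [
    [[0,0.02,0.3,0,-0.001,-0.001,0.6],[0,0.02,0.6,0,-0.001,-0.001,0.6],[0,0.02,0.79,0,-0.001,-0.001,0.6],[0,0.02,0.79,0,-0.001,-0.001,0.6],[0,0.02,0.79,0,-0.001,-0.001,0.6]]
  ]
}}

```text
clock: 25.0
eef_pos: [584.5, 367.2, 58.8]
eef_rot: [0.0, 0.993, 0.114, -0.001]
ft_force: [0.4, 0.8, 0.5]
finger_gap: 69.5
finger_force: 0.0
```

{"name": "servo_tool", "arguments": {
  "deltas": [
    [[0,0,0,0,0,0,0],[0,0,0,0,0,0,-0.2],[0,0,0,0,0,0,-0.4],[0,0,0,0,0,0,-0.4],[0,0,0,0,0,0,-0.4]]
  ],
  "grip_force": 20
}}

```text
clock: 25.42
eef_pos: [585.6, 367.6, 60.5]
eef_rot: [0.0, 0.993, 0.114, 0.001]
ft_force: [0.7, -1.1, 2.9]
finger_gap: 45.9
finger_force: 19.8
```

{"name": "servo_tool", "arguments": {
  "deltas": [
    [[0,0,0,0,0,0,-0.4],[0,0,0,0,0,0,-0.4],[0,0,-0.3,0,0,0,-0.4],[0,0,-0.7,0,0,0,-0.4],[0,0,-1,0,0,0,-0.4]]
  ]
}}

```text
clock: 25.83
eef_pos: [584.8, 367.5, 160.6]
eef_rot: [0.0, 0.993, 0.114, -0.0]
ft_force: [0.1, 0.7, 0.0]
finger_gap: 45.8
finger_force: 19.5
```

{"name": "servo_tool", "arguments": {
  "deltas": [
    [[0,0,-0.2,0,0,0,-0.4],[0,0,-0.4,0,0,0,-0.4],[0,0,-0.4,0,0,0,-0.4],[0,0,-0.4,0,0,0,-0.4],[0,0,-0.4,0,0,0,-0.4]]
  ]
}}

```text
clock: 26.25
eef_pos: [584.4, 366.9, 197.4]
eef_rot: [0.001, 0.993, 0.114, -0.001]
ft_force: [0.3, 0.3, -2.1]
finger_gap: 45.7
finger_force: 19.5
```

```bash
python3 held.py w17; python3 -c "
from h import *
plan((522.7,-17,210),-83.2)"
```

```text
t 26.25 p [584.4 366.9 197.4] yaw -76.9 tilt [-0.002 -0.002] F [ 0.3  0.3 -2.1] gap 45.7 ff 19.5 j [-0.08  0.53 -0.76  1.35  0.36  1.41 -2.17]
now [ 224  185   63   77 3823] [255.5 227. ]
ref [ 226  181   63   81 3966] [256.1 226.4]
knob shift [0 0] 0.83
-> [522.7 -17.  210. ] -83.2 d [-1.472, 3.597, -0.119] w [0.0006, 0.001, 0.0352]
```

{"name": "servo_tool", "arguments": {
  "deltas": [
    [[-0.2,0.3,-0.2,0,0,0,-0.4],[-0.4,0.6,-0.4,0,0,0,-0.4],[-0.6,1,-0.5,0,0,0,-0.4],[-0.6,1,-0.5,0,0,0,-0.4]]
  ]
}}

```text
clock: 26.63
eef_pos: [550.5, 248.1, 249.6]
eef_rot: [0.004, 0.994, 0.11, -0.0]
ft_force: [2.1, -0.9, -1.3]
finger_gap: 45.9
finger_force: 19.6
```

{"name": "servo_tool", "arguments": {
  "deltas": [
    [[-0.17,0.33,0,0,0,0,-0.4],[-0.34,0.66,0,0,0,0,-0.4],[-0.5,1,0,0,0,0,-0.4],[-0.5,1,0,0,0,0,-0.4]]
  ]
}}

```text
clock: 26.97
eef_pos: [522.8, 137.5, 247.3]
eef_rot: [0.004, 0.994, 0.108, -0.002]
ft_force: [1.7, -1.3, -2.1]
finger_gap: 46.0
finger_force: 19.7
```

{"name": "servo_tool", "arguments": {
  "deltas": [
    [[-0.12,0.33,0,0,0,0,-0.4],[-0.24,0.66,0,0,0,0,-0.4],[-0.355,1,0,0,0,0,-0.4],[-0.355,1,0,0,0,0,-0.4]]
  ]
}}

```text
clock: 27.3
eef_pos: [510.6, 32.6, 247.6]
eef_rot: [0.003, 0.994, 0.108, -0.002]
ft_force: [0.8, -1.1, -1.8]
finger_gap: 45.6
finger_force: 19.7
```

{"name": "servo_tool", "arguments": {
  "deltas": [
    [[0,0.3,0,0,0,0.018,-0.4],[0,0.6,0,0,0,0.035,-0.4],[0,0.6,0,0,0,0.035,-0.4],[0,0.6,0,0,0,0.035,-0.4],[0,0.6,0,0,0,0.035,-0.4]]
  ]
}}

```text
clock: 27.72
eef_pos: [524.7, -15.5, 248.3]
eef_rot: [-0.0, 0.998, 0.06, -0.001]
ft_force: [0.4, 0.3, -1.6]
finger_gap: 45.8
finger_force: 19.7
```

{"name": "servo_tool", "arguments": {
  "deltas": [
    [[0,0,0.2,0,0,0,-0.4],[0,0,0.4,0,0,0,-0.4],[0,0,0.6,0,0,0,-0.4],[0,0,0.6,0,0,0,-0.4],[0,0,0.6,0,0,0,-0.4]]
  ]
}}

```text
clock: 28.13
eef_pos: [524.2, -14.8, 188.7]
eef_rot: [-0.0, 0.998, 0.061, -0.001]
ft_force: [0.2, 0.4, -0.6]
finger_gap: 45.7
finger_force: 19.7
```

```bash
python3 held.py w18; python3 -c "
from h import *
plan((524.5,-17.2,126),-83.2)"
```

```text
t 28.13 p [524.2 -14.8 188.7] yaw -83.0 tilt [-0.003  0.   ] F [ 0.2  0.4 -0.6] gap 45.7 ff 19.7 j [ 0.57  0.12 -0.63  1.79  0.07  1.26 -1.53]
now [ 224  184   62   78 3784] [255.  227.9]
ref [ 226  181   63   81 3966] [256.1 226.4]
knob shift [1 0] 0.91
-> [524.5 -17.2 126. ] -83.2 d [-0.01, 0.021, 0.639] w [0.0, 0.0, 0.0008]
```

{"name": "servo_tool", "arguments": {
  "deltas": [
    [[0,0.02,0.2,0,0,0.001,-0.4],[0,0.02,0.4,0,0,0.001,-0.4],[0,0.02,0.53,0,0,0.001,-0.4],[0,0.02,0.53,0,0,0.001,-0.4],[0,0.02,0.53,0,0,0.001,-0.4]]
  ]
}}

```text
clock: 28.6
eef_pos: [526.0, -17.8, 137.6]
eef_rot: [0.0, 0.998, 0.058, 0.0]
ft_force: [0.9, 0.0, -0.4]
finger_gap: 45.6
finger_force: 19.7
```

{"name": "servo_tool", "arguments": {
  "deltas": [
    [[0,0,0.03,0,0,0,-0.4],[0,0,0.06,0,0,0,-0.4],[0,0,0.09,0,0,0,-0.4],[0,0,0.1,0,0,0,-0.4],[0,0,0.1,0,0,0,-0.4]]
  ]
}}

```text
clock: 29.02
eef_pos: [525.3, -18.2, 126.5]
eef_rot: [0.0, 0.998, 0.058, -0.0]
ft_force: [-0.9, -0.2, -0.2]
finger_gap: 45.7
finger_force: 19.7
```

{"name": "servo_tool", "arguments": {
  "deltas": [
    [[0,0,0.02,0,0,0,-0.4],[0,0,0.03,0,0,0,-0.4],[0,0,0.03,0,0,0,-0.4],[0,0,0.03,0,0,0,-0.4]]
  ]
}}

```text
clock: 29.35
eef_pos: [525.4, -18.2, 123.5]
eef_rot: [0.0, 0.998, 0.058, -0.0]
ft_force: [-0.0, 0.1, -1.4]
finger_gap: 46.2
finger_force: 19.7
```

{"name": "servo_tool", "arguments": {
  "deltas": [
    [[0,0,0.005,0,0,0,-0.4],[0,0,0.005,0,0,0,-0.2],[0,0,0.005,0,0,0,0.2],[0,0,0.005,0,0,0,0.6],[0,0,0.005,0,0,0,0.6]]
  ]
}}

```text
clock: 29.77
eef_pos: [525.5, -18.2, 123.2]
eef_rot: [0.0, 0.998, 0.058, 0.0]
ft_force: [-0.5, 0.9, -0.2]
finger_gap: 58.5
finger_force: 0.0
```

{"name": "servo_tool", "arguments": {
  "deltas": [
    [[0,0,0,0,0,0,0.7],[0,0,-0.3,0,0,0,0.7],[0,0,-0.6,0,0,0,0.7],[0,0,-0.9,0,0,0,0.7],[0,0,-0.9,0,0,0,0]]
  ]
}}

```text
clock: 30.18
eef_pos: [529.0, -17.9, 219.3]
eef_rot: [0.001, 0.998, 0.058, 0.005]
ft_force: [0.3, 0.4, 1.5]
finger_gap: 71.3
finger_force: 0.0
```

{"name": "servo_tool", "arguments": {
  "deltas": [
    [[0,0,0,0,0,0,-0.5],[0,0,0,0,0,0,-1],[0,0,0,0,0,0,-1],[0,0,0,0,0,0,-1],[0,0,0,0,0,0,-1]]
  ]
}}

```text
clock: 30.6
eef_pos: [524.7, -18.1, 211.9]
eef_rot: [-0.0, 0.998, 0.058, -0.001]
ft_force: [0.1, 0.1, 0.5]
finger_gap: 41.8
finger_force: 0.0
```

```bash
python3 look.py w19 jar_a:62; python3 seg.py w19 purple 120 300 9000
```

```text
t 30.6 p [524.7 -18.1 211.9] yaw -83.3 tilt [-0.002  0.   ] F [0.1 0.1 0.5] gap 41.8 ff 0.0 j [ 0.58  0.1  -0.63  1.75  0.06  1.31 -1.52]
jar_a 0.9 [ 47.3 213.1] [440.2 260.8  62. ]
jar_a 0.82 [256.5 175.4] [524.  -18.9  62. ]
jar_a 0.69 [254.9  42.2] [ 6.656e+02 -5.000e-01  6.200e+01]
jar_a 0.64 [251.  112.7] [590.8  -5.2  62. ]
purple [256. 190.] 1804.0 c [527.8 -16.6] size [49.  36.7] ang 7.9
purple [251. 111.] 2134.5 c [595.2  -6. ] size [44.8 36.8] ang 6.5
purple [262.  26.] 1633.0 c [666.7  -5.7] size [41.8 37.1] ang 6.9
```

{"name": "servo_tool", "arguments": {
  "deltas": [
    [[0,0,0,0,0,0,-1],[0,0,0,0,0,0,-1],[0,0,0,0,0,0,-1],[0,0,0,0,0,0,-1],[0,0,0,0,0,0,-1]]
  ]
}}

```text
clock: 31.12
eef_pos: [525.4, -18.1, 213.1]
eef_rot: [0.0, 0.998, 0.058, 0.0]
ft_force: [0.2, 0.1, 0.5]
finger_gap: 3.5
finger_force: 0.0
```

{"name": "servo_tool", "arguments": {
  "deltas": [
    [[0,0,0.1,0,0,0,-1],[0,0,0.2,0,0,0,-1],[0,0,0.28,0,0,0,-1],[0,0,0.32,0,0,0,-1],[0,0,0.35,0,0,0,-1]]
  ]
}}

```text
clock: 31.53
eef_pos: [525.0, -18.1, 177.6]
eef_rot: [0.0, 0.998, 0.058, -0.001]
ft_force: [-0.7, 0.1, 6.7]
finger_gap: 0.6
finger_force: 2.9
```

{"name": "servo_tool", "arguments": {
  "deltas": [
    [[0,0,0.03,0,0,0,-1],[0,0,0.06,0,0,0,-1],[0,0,0.09,0,0,0,-1],[0,0,0.09,0,0,0,-1],[0,0,0.09,0,0,0,-1]]
  ]
}}

```text
clock: 31.95
eef_pos: [528.4, -17.9, 175.0]
eef_rot: [0.001, 0.998, 0.058, 0.004]
ft_force: [-7.8, 0.1, 28.5]
finger_gap: 0.5
finger_force: 14.1
```

Third lid home. Now jar j3, which needs yaw about 70°: travel, then rotate.

{"name": "servo_tool", "arguments": {
  "deltas": [
    [[0,0,-0.4,0,0,0,-1],[0,0,-0.8,0,0,0,-0.5],[0,0,-1,0,0,0,0],[0,0,-1,0,0,0,0.6]]
  ]
}}

```text
clock: 32.28
eef_pos: [528.2, -17.8, 274.3]
eef_rot: [0.001, 0.998, 0.058, 0.005]
ft_force: [0.8, -0.5, 0.9]
finger_gap: 13.1
finger_force: 0.0
```

{"name": "servo_tool", "arguments": {
  "deltas": [
    [[-0.1,-0.33,0,0,0,0,0.6],[-0.2,-0.66,0,0,0,0,0.6],[-0.2,-1,0,0,0,0,0.6],[-0.2,-1,0,0,0,0,0.6]]
  ]
}}

```text
clock: 32.62
eef_pos: [491.8, 87.0, 268.6]
eef_rot: [-0.001, 0.998, 0.063, -0.0]
ft_force: [-0.8, 0.8, 0.1]
finger_gap: 39.5
finger_force: 0.0
```

{"name": "servo_tool", "arguments": {
  "deltas": [
    [[-0.1,-0.33,0,0,0,0,0.6],[-0.2,-0.66,0,0,0,0,0.6],[-0.2,-1,0,0,0,0,0.6],[-0.2,-1,0,0,0,0,0.6]]
  ]
}}

```text
clock: 32.95
eef_pos: [459.7, 183.6, 268.6]
eef_rot: [-0.001, 0.998, 0.063, -0.0]
ft_force: [0.1, 0.5, 0.9]
finger_gap: 64.7
finger_force: 0.0
```

{"name": "servo_tool", "arguments": {
  "deltas": [
    [[0,0,0,0,0,-0.035,0.6],[0,0,0,0,0,-0.07,0.6],[0,0,0,0,0,-0.105,0.6],[0,0,0,0,0,-0.14,0.6],[0,0,0,0,0,-0.17,0.6]]
  ]
}}

```text
clock: 33.37
eef_pos: [462.3, 175.5, 267.8]
eef_rot: [0.0, 0.947, 0.322, -0.001]
ft_force: [-0.1, 0.1, -0.4]
finger_gap: 69.5
finger_force: 0.0
```

{"name": "servo_tool", "arguments": {
  "deltas": [
    [[0,0,0,0,0,-0.035,0.6],[0,0,0,0,0,-0.07,0.6],[0,0,0,0,0,-0.105,0.6],[0,0,0,0,0,-0.14,0.6],[0,0,0,0,0,-0.17,0.6]]
  ]
}}

```text
clock: 33.78
eef_pos: [462.3, 175.4, 267.8]
eef_rot: [-0.0, 0.828, 0.56, -0.001]
ft_force: [0.7, 0.0, 0.2]
finger_gap: 69.6
finger_force: 0.0
```

{"name": "servo_tool", "arguments": {
  "deltas": [
    [[0,0,0,0,0,-0.035,0.6],[0,0,0,0,0,-0.07,0.6],[0,0,0,0,0,-0.105,0.6],[0,0,0,0,0,-0.14,0.6],[0,0,0,0,0,-0.17,0.6]]
  ]
}}

```text
clock: 34.2
eef_pos: [462.3, 175.5, 267.8]
eef_rot: [-0.0, 0.651, 0.759, -0.001]
ft_force: [-0.1, 0.0, 0.0]
finger_gap: 69.6
finger_force: 0.0
```

{"name": "servo_tool", "arguments": {
  "deltas": [
    [[0,0,0,0,0,-0.035,0.6],[0,0,0,0,0,-0.07,0.6],[0,0,0,0,0,-0.105,0.6],[0,0,0,0,0,-0.14,0.6],[0,0,0,0,0,-0.17,0.6]]
  ]
}}

```text
clock: 34.62
eef_pos: [462.3, 175.4, 267.8]
eef_rot: [-0.0, 0.428, 0.904, -0.001]
ft_force: [-0.2, -0.2, -0.3]
finger_gap: 69.6
finger_force: 0.0
```

{"name": "servo_tool", "arguments": {
  "deltas": [
    [[0,0,0,0,0,-0.035,0.6],[0,0,0,0,0,-0.07,0.6],[0,0,0,0,0,-0.105,0.6],[0,0,0,0,0,-0.14,0.6],[0,0,0,0,0,-0.17,0.6]]
  ]
}}

```text
clock: 35.03
eef_pos: [462.3, 175.5, 267.8]
eef_rot: [-0.001, 0.174, 0.985, -0.0]
ft_force: [-0.5, 0.1, -0.4]
finger_gap: 69.9
finger_force: 0.0
```

```bash
python3 look.py w20 jar_a:0; python3 seg.py w20 purple 60 300 9000; python3 -c "
from h import *
plan((411,311,190),70.6)"
```

```text
t 35.03 p [462.3 175.5 267.8] yaw 70.0 tilt [-0.001 -0.   ] F [-0.5  0.1 -0.4] gap 69.9 ff 0.0 j [ 0.4  -0.   -0.81  1.73 -0.    1.41  0.82]
jar_a 0.91 [150.4 249.5] [553.9 -51.5   0. ]
jar_a 0.88 [331.2  94. ] [414.2 309.9   0. ]
jar_a 0.74 [449.8 144.7] [551.5 494.4   0. ]
jar_a 0.63 [195.6 316.8] [716.2 -40.1  -0. ]
jar_a 0.58 [175.1 286.6] [637.9 -44.4   0. ]
purple [341.  89.] 862.0 c [408.3 309. ] size [36.  44.7] ang 71.4
-> [411 311 190] 70.6 d [0.951, 1.093, 0.779] w [-0.0003, -0.0003, -0.0051]
```

{"name": "servo_tool", "arguments": {
  "deltas": [
    [[0.3,0.3,0.1,0,0,-0.006,0.6],[0.6,0.6,0.3,0,0,-0.006,0.6],[0.95,1,0.7,0,0,-0.006,0.6],[0.95,1,0.7,0,0,-0.006,0.6],[0.95,1,0.7,0,0,-0.006,0.6]]
  ]
}}

```text
clock: 35.55
eef_pos: [402.6, 306.9, 195.3]
eef_rot: [-0.003, 0.164, 0.986, -0.0]
ft_force: [-1.7, -0.8, -0.0]
finger_gap: 69.4
finger_force: 0.0
```

{"name": "servo_tool", "arguments": {
  "deltas": [
    [[0,0.08,0.3,0,0,0,0.6],[0,0.08,0.58,0,0,0,0.6],[0,0.08,0.58,0,0,0,0.6],[0,0.08,0.58,0,0,0,0.6],[0,0.08,0.58,0,0,0,0.6]]
  ]
}}

```text
clock: 35.97
eef_pos: [411.6, 310.2, 142.0]
eef_rot: [0.0, 0.168, 0.986, 0.0]
ft_force: [-0.2, 0.6, -0.0]
finger_gap: 69.5
finger_force: 0.0
```

```bash
python3 look.py w21 jar_a:0; python3 seg.py w21 purple 60 300 9000; python3 -c "
from h import *
plan((411,310,60.5),71.2)"
```

```text
t 35.97 p [411.6 310.2 142. ] yaw 70.6 tilt [0.001 0.   ] F [-0.2  0.6 -0. ] gap 69.5 ff 0.0 j [ 0.18  0.19 -0.96  1.86  0.17  1.18  0.4 ]
jar_a 0.6 [252.2 174.1] [408.6 307.8   0. ]
purple [255. 192.] 1640.0 c [410.9 310.5] size [36.6 37.6] ang 70.7
-> [411.  310.   60.5] 71.2 d [0.01, -0.01, 0.822] w [0.0005, 0.0007, -0.003]
```

{"name": "servo_tool", "arguments": {
  "deltas": [
    [[0.01,-0.01,0.3,0,0,-0.001,0.6],[0.01,-0.01,0.6,0,0,-0.001,0.6],[0.01,-0.01,0.81,0,0,-0.001,0.6],[0.01,-0.01,0.81,0,0,-0.001,0.6],[0.01,-0.01,0.81,0,0,-0.001,0.6]]
  ]
}}

```text
clock: 36.48
eef_pos: [409.8, 309.6, 60.6]
eef_rot: [-0.0, 0.166, 0.986, -0.0]
ft_force: [-0.5, 0.5, 0.9]
finger_gap: 70.0
finger_force: 0.0
```

{"name": "servo_tool", "arguments": {
  "deltas": [
    [[0,0,0,0,0,0,0],[0,0,0,0,0,0,-0.2],[0,0,0,0,0,0,-0.4],[0,0,0,0,0,0,-0.4],[0,0,0,0,0,0,-0.4]]
  ],
  "grip_force": 20
}}

```text
clock: 36.9
eef_pos: [410.2, 310.0, 60.8]
eef_rot: [0.001, 0.166, 0.986, 0.0]
ft_force: [0.9, 1.3, 1.8]
finger_gap: 45.7
finger_force: 19.9
```

{"name": "servo_tool", "arguments": {
  "deltas": [
    [[0,0,0,0,0,0,-0.4],[0,0,0,0,0,0,-0.4],[0,0,-0.3,0,0,0,-0.4],[0,0,-0.7,0,0,0,-0.4],[0,0,-1,0,0,0,-0.4]]
  ]
}}

```text
clock: 37.32
eef_pos: [408.8, 309.7, 161.2]
eef_rot: [-0.001, 0.165, 0.986, -0.0]
ft_force: [2.2, 1.1, -1.5]
finger_gap: 45.8
finger_force: 19.7
```

{"name": "servo_tool", "arguments": {
  "deltas": [
    [[0,0,-0.3,0,0,0,-0.4],[0,0,-0.6,0,0,0,-0.4],[0,0,-0.8,0,0,0,-0.4],[0,0,-0.8,0,0,0,-0.4],[0,0,-0.8,0,0,0,-0.4]]
  ]
}}

```text
clock: 37.73
eef_pos: [409.7, 309.6, 240.1]
eef_rot: [0.001, 0.166, 0.986, -0.0]
ft_force: [0.3, -0.6, -1.8]
finger_gap: 45.6
finger_force: 19.7
```

```bash
python3 held.py w22; python3 -c "
from h import *
plan((453.5,-25.5,235),71.2)"
```

```text
t 37.73 p [409.7 309.6 240.1] yaw 70.9 tilt [ 0.001 -0.001] F [ 0.3 -0.6 -1.8] gap 45.6 ff 19.7 j [ 0.24  0.09 -0.98  1.73  0.07  1.36  0.49]
now [ 225  196   63   66 3667] [256.  227.7]
ref [ 226  181   63   81 3966] [256.1 226.4]
knob shift [-1 -1] 0.78
-> [453.5 -25.5 235. ] 71.2 d [-1.514, -3.016, 0.043] w [-0.0006, -0.0002, -0.0016]
```

```bash
python3 - <<'E'
import cv2,numpy as np
for n in("w5","w18","w22"):
    h=cv2.cvtColor(cv2.imread(f"pics/{n}.png"),cv2.COLOR_BGR2HSV)[:,252:258].mean(1).astype(int)
    print(n);print(" ".join(f"{r}:{h[r][0]},{h[r][1]},{h[r][2]}" for r in range(166,246,2)))
    g=cv2.cvtColor(cv2.imread(f"pics/{n}.png"),cv2.COLOR_BGR2GRAY)[:,245:268].mean(1).astype(int);print("lid/knob",g[280:316].tolist())
E
```

```text
w5
166:39,14,50 168:29,11,81 170:43,12,82 172:41,13,82 174:43,12,79 176:53,14,77 178:59,12,109 180:125,12,110 182:131,36,80 184:134,44,81 186:133,44,82 188:135,40,80 190:134,45,81 192:135,45,81 194:136,47,80 196:135,44,80 198:134,48,84 200:136,108,126 202:136,108,126 204:136,109,125 206:136,110,125 208:137,113,131 210:137,73,123 212:136,86,159 214:135,72,192 216:136,73,191 218:136,91,176 220:136,110,135 222:136,109,136 224:136,81,174 226:136,71,192 228:136,73,191 230:136,71,190 232:136,71,191 234:137,71,190 236:137,70,190 238:137,70,191 240:136,72,191 242:136,70,191 244:136,69,190
lid/knob [50, 51, 50, 50, 50, 48, 48, 57, 114, 164, 181, 183, 193, 196, 198, 198, 197, 196, 196, 199, 223, 225, 223, 214, 206, 206, 205, 205, 203, 199, 194, 186, 167, 68, 68, 69]
w18
166:66,53,20 168:83,36,20 170:40,13,72 172:26,13,76 174:47,13,75 176:40,14,72 178:43,17,70 180:46,14,74 182:64,9,144 184:130,34,81 186:133,42,81 188:132,40,82 190:131,41,82 192:133,38,82 194:136,48,82 196:133,44,81 198:136,48,80 200:136,48,82 202:135,90,112 204:136,109,126 206:136,109,125 208:136,109,126 210:136,111,127 212:136
[... 506 characters left out ...]
19,14,201 178:152,7,185 180:132,34,113 182:134,36,114 184:134,37,115 186:132,38,116 188:134,36,115 190:134,33,112 192:135,36,112 194:132,37,112 196:134,53,123 198:136,91,143 200:137,95,143 202:137,100,143 204:136,91,144 206:135,66,145 208:136,77,162 210:135,68,189 212:135,63,187 214:136,47,170 216:135,77,154 218:135,62,188 220:135,61,186 222:135,61,187 224:135,61,188 226:135,60,186 228:136,59,186 230:136,58,187 232:135,61,188 234:135,61,186 236:134,59,192 238:135,58,194 240:135,58,192 242:135,59,192 244:136,58,193
lid/knob [101, 98, 96, 94, 93, 87, 82, 94, 168, 211, 211, 212, 213, 214, 214, 216, 220, 222, 222, 219, 212, 209, 205, 200, 190, 185, 185, 184, 185, 182, 174, 166, 152, 101, 99, 97]
```

```bash
python3 - <<'E'
from h import *
f=np.load("pics/w8.npz");P=(f["p"],f["R"])
for row in(168.3,168.8,169.5):
    for hz in (58.3,59.5):
        X=p2w("wrist",(256,row),P[0][2]-hz+12,P);print("foot edge row",row,hz,"o4",np.round((P[1].T@(X-P[0]))[0]-28,1))
for row in(166.5,167,167.5):
    for z in(74,76): print("fence",row,z,"nest3 x along", np.round((P[1].T@(p2w("wrist",(256,row),z,P)-P[0]))[0]-31.5,1))
E
```

```text
foot edge row 168.3 58.3 o4 3.4
foot edge row 168.3 59.5 o4 3.2
foot edge row 168.8 58.3 o4 3.1
foot edge row 168.8 59.5 o4 2.8
foot edge row 169.5 58.3 o4 2.6
foot edge row 169.5 59.5 o4 2.3
fence 166.5 74 nest3 x along 1.1
fence 166.5 76 nest3 x along 1.6
fence 167 74 nest3 x along 0.7
fence 167 76 nest3 x along 1.2
fence 167.5 74 nest3 x along 0.3
fence 167.5 76 nest3 x along 0.8
```

{"name": "servo_tool", "arguments": {
  "deltas": [
    [[-0.17,-0.33,0,0,0,0,-0.4],[-0.34,-0.66,0,0,0,0,-0.4],[-0.5,-1,0,0,0,0,-0.4],[-0.5,-1,0,0,0,0,-0.4]]
  ]
}}

```text
clock: 38.12
eef_pos: [424.6, 189.4, 237.3]
eef_rot: [-0.001, 0.171, 0.985, -0.004]
ft_force: [0.4, -1.3, -1.4]
finger_gap: 46.0
finger_force: 19.8
```

{"name": "servo_tool", "arguments": {
  "deltas": [
    [[-0.17,-0.33,0,0,0,0,-0.4],[-0.34,-0.66,0,0,0,0,-0.4],[-0.5,-1,0,0,0,0,-0.4],[-0.5,-1,0,0,0,0,-0.4]]
  ]
}}

```text
clock: 38.45
eef_pos: [438.2, 79.0, 237.5]
eef_rot: [-0.002, 0.171, 0.985, -0.002]
ft_force: [-0.8, -1.0, -2.2]
finger_gap: 45.5
finger_force: 19.8
```

{"name": "servo_tool", "arguments": {
  "deltas": [
    [[-0.17,-0.33,0,0,0,0,-0.4],[-0.34,-0.66,0,0,0,0,-0.4],[-0.53,-1,0,0,0,0,-0.4],[-0.53,-1,0,0,0,0,-0.4],[-0.53,-1,0,0,0,0,-0.4]]
  ]
}}

```text
clock: 38.87
eef_pos: [455.0, -25.9, 237.8]
eef_rot: [-0.002, 0.168, 0.986, 0.0]
ft_force: [0.1, 0.8, -1.0]
finger_gap: 45.7
finger_force: 19.8
```

{"name": "servo_tool", "arguments": {
  "deltas": [
    [[0,0,0,0,0,-0.036,-0.4],[0,0,0,0,0,-0.072,-0.4],[0,0,0,0,0,-0.108,-0.4],[0,0,0,0,0,-0.144,-0.4],[0,0,0,0,0,-0.144,-0.4]]
  ]
}}

```text
clock: 39.28
eef_pos: [455.3, -22.0, 238.8]
eef_rot: [-0.001, -0.062, 0.998, 0.0]
ft_force: [0.5, 0.9, -1.1]
finger_gap: 45.5
finger_force: 19.8
```

{"name": "servo_tool", "arguments": {
  "deltas": [
    [[0,0,0.2,0,0,0,-0.4],[0,0,0.4,0,0,0,-0.4],[0,0,0.5,0,0,0,-0.4],[0,0,0.5,0,0,0,-0.4],[0,0,0.5,0,0,0,-0.4]]
  ]
}}

```text
clock: 39.7
eef_pos: [455.6, -23.2, 189.6]
eef_rot: [-0.001, -0.059, 0.998, 0.0]
ft_force: [0.4, 0.3, -1.7]
finger_gap: 45.9
finger_force: 19.8
```

```bash
python3 -c "
from h import *
now();plan((456,-25.3,139),96.8)"
```

```text
t 39.7 p [455.6 -23.2 189.6] yaw 96.8 tilt [-0.002  0.   ] F [ 0.4  0.3 -1.7] gap 45.9 ff 19.8 j [ 0.58 -0.06 -0.56  1.93 -0.03  1.26  1.72]
-> [456.  -25.3 139. ] 96.8 d [-0.003, -0.021, 0.506] w [0.0001, -0.0005, 0.0001]
```

{"name": "servo_tool", "arguments": {
  "deltas": [
    [[0,-0.02,0.2,0,0,0,-0.4],[0,-0.02,0.4,0,0,0,-0.4],[0,-0.02,0.5,0,0,0,-0.4],[0,-0.02,0.5,0,0,0,-0.4],[0,-0.02,0.5,0,0,0,-0.4]]
  ]
}}

```text
clock: 40.12
eef_pos: [456.6, -25.7, 140.6]
eef_rot: [0.0, -0.059, 0.998, -0.0]
ft_force: [-0.4, 0.7, -0.8]
finger_gap: 45.8
finger_force: 19.8
```

```bash
python3 look.py w23; python3 - <<'E'
import cv2
im=cv2.imread("pics/w23.png")[140:225,200:320];cv2.imwrite("pics/w23c.png",cv2.resize(im,None,fx=6,fy=6))
E
```

```text
t 40.12 p [456.6 -25.7 140.6] yaw 96.8 tilt [ 0. -0.] F [-0.4  0.7 -0.8] gap 45.8 ff 19.8 j [ 0.57 -0.01 -0.56  2.   -0.01  1.15  1.7 ]
```

View pics/w23c.png

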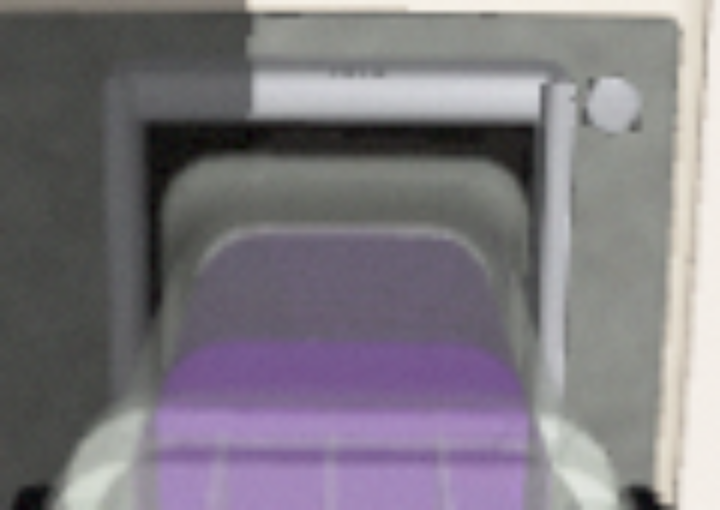

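The view shows the foot's front edge at row 165.8 and the fence's inner edge at row 160.3. The side gaps are 2.8 px left and 1.2 px right. Converting to mm.

```bash
python3 - <<'E'
from h import *
f=np.load("pics/w23.npz");P=(f["p"],f["R"])
t=lambda px,z:np.round((P[1].T@(p2w("wrist",px,z,P)-P[0]))[:2],1)
print("foot front -28",t((257,165.8),91.8)-[28,0],"fence -31.5",t((257,160.3),75)-[31.5,0])
print("foot mid y",(t((227,172),91.8)+t((288,172),91.8))/2,"fence mid y",(t((224.2,170),75)+t((289.2,170),75))/2)
E
```

```text
foot front -28 [4.6 1.2] fence -31.5 [1.7 1.2]
foot mid y [27.95  1.55] fence mid y [25.35  0.95]
```

{"name": "servo_tool", "arguments": {
  "deltas": [
    [[-0.025,-0.005,0,0,0,0,-0.4],[-0.025,-0.005,0.05,0,0,0,-0.4],[-0.025,-0.005,0.1,0,0,0,-0.4],[-0.025,-0.005,0.14,0,0,0,-0.4],[-0.025,-0.005,0.14,0,0,0,-0.4]]
  ]
}}

```text
clock: 40.58
eef_pos: [459.8, -26.6, 128.0]
eef_rot: [0.001, -0.06, 0.998, -0.001]
ft_force: [-4.4, -0.7, 12.0]
finger_gap: 45.4
finger_force: 20.6
```

{"name": "servo_tool", "arguments": {
  "deltas": [
    [[0,0,0.02,0,0,0,-0.4],[0,0,0.03,0,0,0,-0.4],[0,0,0.03,0,0,0,-0.4],[0,0,0.03,0,0,0,-0.4]]
  ]
}}

```text
clock: 40.92
eef_pos: [458.3, -26.1, 122.4]
eef_rot: [-0.001, -0.06, 0.998, -0.0]
ft_force: [-0.7, 0.8, -0.8]
finger_gap: 45.9
finger_force: 19.7
```

{"name": "servo_tool", "arguments": {
  "deltas": [
    [[0,0,0.0,0,0,0,-0.4],[0,0,0,0,0,0,-0.2],[0,0,0,0,0,0,0.2],[0,0,0,0,0,0,0.6],[0,0,0,0,0,0,0.6]]
  ]
}}

```text
clock: 41.33
eef_pos: [459.0, -26.1, 123.2]
eef_rot: [0.0, -0.06, 0.998, -0.0]
ft_force: [-0.6, -0.4, -1.2]
finger_gap: 58.3
finger_force: 0.0
```

{"name": "servo_tool", "arguments": {
  "deltas": [
    [[0,0,0,0,0,0,0.7],[0,0,-0.3,0,0,0,0.7],[0,0,-0.6,0,0,0,0.7],[0,0,-0.9,0,0,0,0.7],[0,0,-0.9,0,0,0,0]]
  ]
}}

```text
clock: 41.75
eef_pos: [462.4, -26.2, 219.0]
eef_rot: [0.005, -0.06, 0.998, -0.002]
ft_force: [0.7, 1.8, 0.2]
finger_gap: 71.3
finger_force: 0.0
```

{"name": "servo_tool", "arguments": {
  "deltas": [
    [[0,0,0,0,0,0,-0.5],[0,0,0,0,0,0,-1],[0,0,0,0,0,0,-1],[0,0,0,0,0,0,-1],[0,0,0,0,0,0,-1]]
  ]
}}

```text
clock: 42.17
eef_pos: [458.2, -26.0, 212.0]
eef_rot: [-0.001, -0.06, 0.998, 0.0]
ft_force: [0.0, 0.5, 0.4]
finger_gap: 42.0
finger_force: 0.0
```

```bash
python3 look.py w24 jar_a:62 nest_0:62; python3 seg.py w24 purple 120 300 9000
```

```text
t 42.17 p [458.2 -26.  212. ] yaw 96.8 tilt [-0.002  0.   ] F [0.  0.5 0.4] gap 42.0 ff 0.0 j [ 0.58 -0.07 -0.55  1.9  -0.04  1.3   1.73]
jar_a 0.74 [257.7 175.3] [459.  -23.5  62. ]
jar_a 0.65 [257.  232.8] [527.8 -15.9  62. ]
purple [256. 257.] 424.5 c [525.4 -17.1] size [15.6 37. ] ang 8.8
purple [256. 241.] 372.5 c [509.5 -19.8] size [12.  35.9] ang 7.2
purple [257. 193.] 1398.0 c [458.9 -24.5] size [38.  36.6] ang 6.9
```

{"name": "servo_tool", "arguments": {
  "deltas": [
    [[0,0,0,0,0,0,-1],[0,0,0,0,0,0,-1],[0,0,0,0,0,0,-1],[0,0,0,0,0,0,-1],[0,0,0,0,0,0,-1]]
  ]
}}

```text
clock: 42.73
eef_pos: [458.8, -26.1, 213.1]
eef_rot: [0.0, -0.06, 0.998, -0.0]
ft_force: [-0.5, -0.8, -1.1]
finger_gap: 2.2
finger_force: 0.0
```

{"name": "servo_tool", "arguments": {
  "deltas": [
    [[0.02,0,0.1,0,0,0,-1],[0.02,0,0.2,0,0,0,-1],[0.02,0,0.28,0,0,0,-1],[0.02,0,0.32,0,0,0,-1],[0.02,0,0.35,0,0,0,-1]]
  ]
}}

```text
clock: 43.15
eef_pos: [456.1, -26.3, 176.8]
eef_rot: [-0.001, -0.06, 0.998, 0.0]
ft_force: [0.3, 0.1, -0.5]
finger_gap: 0.4
finger_force: 0.0
```

{"name": "servo_tool", "arguments": {
  "deltas": [
    [[0,0,0.03,0,0,0,-1],[0,0,0.06,0,0,0,-1],[0,0,0.09,0,0,0,-1],[0,0,0.09,0,0,0,-1],[0,0,0.09,0,0,0,-1]]
  ]
}}

```text
clock: 43.57
eef_pos: [460.0, -26.3, 174.8]
eef_rot: [0.004, -0.06, 0.998, -0.001]
ft_force: [-6.4, 1.6, 27.9]
finger_gap: 0.4
finger_force: 13.9
```

All four lids are home. Rise, verify the jars from above, then go over to the clamp.

{"name": "servo_tool", "arguments": {
  "deltas": [
    [[0,0,-0.4,0,0,0,-1],[0,0,-0.8,0,0,0,-1],[0,0,-1,0,0,0,-1],[0,0,-1,0,0,0,-1]]
  ]
}}

```text
clock: 43.9
eef_pos: [459.9, -26.4, 274.5]
eef_rot: [0.005, -0.06, 0.998, -0.002]
ft_force: [0.0, -0.3, -0.2]
finger_gap: 0.2
finger_force: 0.0
```

{"name": "servo_tool", "arguments": {
  "deltas": [
    [[0,0,-0.4,0,0,0,-1],[0,0,-0.8,0,0,0,-1],[0,0,-1,0,0,0,-1],[0,0,-1,0,0,0,-1]]
  ]
}}

```text
clock: 44.23
eef_pos: [458.8, -26.2, 373.3]
eef_rot: [0.004, -0.06, 0.998, -0.001]
ft_force: [0.5, 0.6, 0.1]
finger_gap: 0.5
finger_force: 0.0
```

{"name": "servo_tool", "arguments": {
  "deltas": [
    [[-0.17,0,-0.3,0,0,0,-1],[-0.34,0,-0.55,0,0,0,-1],[-0.5,0,-0.55,0,0,0,-1],[-0.5,0,-0.55,0,0,0,-1],[-0.5,0,-0.55,0,0,0,-1]]
  ]
}}

```text
clock: 44.65
eef_pos: [506.4, -20.2, 422.1]
eef_rot: [-0.002, -0.06, 0.998, 0.001]
ft_force: [-0.9, 0.3, -0.1]
finger_gap: 0.4
finger_force: 0.0
```

```bash
python3 look.py w25 jar_a:62 nest_0:62 handle_tip:297 handle_hinge:201 power_top:61; python3 seg.py w25 purple 120 200 9000; python3 - <<'E'
from h import *
get_image("top")
for d in finder.spot_point("top","jar_a"): print(round(d["p"],2),np.round(d["pixel"]),p2w("top",d["pixel"],62).round())
plan((582.8,-221.3,430),6.8)
E
```

```text
t 44.65 p [506.4 -20.2 422.1] yaw 96.9 tilt [-0.003  0.001] F [-0.9  0.3 -0.1] gap 0.4 ff 0.0 j [ 0.56  0.02 -0.57  1.41  0.01  1.72  1.67]
jar_a 0.96 [461.1 189.7] [535. 441.  62.]
jar_a 0.92 [256.9 155. ] [524.4 -15.4  62. ]
jar_a 0.91 [254.5 118.2] [459.4 -27.6  62. ]
jar_a 0.8 [260.6 194.2] [5.968e+02 4.000e-01 6.200e+01]
nest_0 0.97 [258.2 191.8] [592.7  -4.6  62. ]
nest_0 0.65 [253.7 152.5] [520.6 -21.7  62. ]
handle_tip 0.64 [ 66.5 219.8] [ 582.9 -245.3  297. ]
handle_hinge 0.64 [121.9 196.4] [ 579.9 -208.6  201. ]
handle_hinge 0.62 [251.5 157.9] [502.9 -25.8 201. ]
handle_hinge 0.35 [157.9 195.8] [ 571.7 -151.4  201. ]
power_top 0.51 [173.   78.7] [ 402.7 -180.1   61. ]
purple [258. 205.] 389.0 c [598.4  -5.5] size [33.9 35.4] ang 6.9
purple [256. 164.] 485.0 c [527.6 -17.5] size [41.2 36.7] ang 7.5
purple [256. 119.] 615.0 c [456.7 -24.6] size [44.1 35.9] ang 7.0
0.75 [138. 183.] [549. 463.  62.]
0.59 [262. 156.] [660.  -8.  62.]
0.33 [260. 151.] [678.  -3.  62.]
-> [ 582.8 -221.3  430. ] 6.8 d [-0.523, -2.086, -0.057] w [-0.0002, 0.0002, 0.5001]
```

{"name": "servo_tool", "arguments": {
  "deltas": [
    [[-0.1,-0.33,0,0,0,0,-1],[-0.2,-0.66,0,0,0,0,-1],[-0.26,-1,0,0,0,0,-1],[-0.26,-1,0,0,0,0,-1]]
  ]
}}

```text
clock: 45.38
eef_pos: [544.5, -125.4, 422.2]
eef_rot: [-0.001, -0.054, 0.999, -0.002]
ft_force: [-0.4, -0.9, -0.3]
finger_gap: 0.5
finger_force: 0.0
```

{"name": "servo_tool", "arguments": {
  "deltas": [
    [[-0.1,-0.33,0,0,0,0,-1],[-0.2,-0.66,0,0,0,0,-1],[-0.26,-1,0,0,0,0,-1],[-0.26,-1,0,0,0,0,-1]]
  ]
}}

```text
clock: 45.72
eef_pos: [581.6, -221.5, 421.4]
eef_rot: [-0.002, -0.054, 0.999, -0.001]
ft_force: [-0.7, -0.5, -0.9]
finger_gap: 0.3
finger_force: 0.0
```

{"name": "servo_tool", "arguments": {
  "deltas": [
    [[0,0,0,0,0,0.035,-1],[0,0,0,0,0,0.07,-1],[0,0,0,0,0,0.105,-1],[0,0,0,0,0,0.14,-1],[0,0,0,0,0,0.17,-1]]
  ]
}}

```text
clock: 46.13
eef_pos: [581.6, -212.5, 424.1]
eef_rot: [-0.0, 0.209, 0.978, -0.0]
ft_force: [-0.0, 0.8, -0.1]
finger_gap: 0.3
finger_force: 0.0
```

{"name": "servo_tool", "arguments": {
  "deltas": [
    [[0,0,0,0,0,0.035,-1],[0,0,0,0,0,0.07,-1],[0,0,0,0,0,0.105,-1],[0,0,0,0,0,0.14,-1],[0,0,0,0,0,0.17,-1]]
  ]
}}

```text
clock: 46.55
eef_pos: [581.6, -212.5, 424.2]
eef_rot: [0.0, 0.459, 0.888, -0.0]
ft_force: [-0.2, -0.7, 0.4]
finger_gap: 0.5
finger_force: 0.0
```

{"name": "servo_tool", "arguments": {
  "deltas": [
    [[0,0,0,0,0,0.035,-1],[0,0,0,0,0,0.07,-1],[0,0,0,0,0,0.105,-1],[0,0,0,0,0,0.14,-1],[0,0,0,0,0,0.16,-1]]
  ]
}}

```text
clock: 46.97
eef_pos: [581.6, -212.5, 424.2]
eef_rot: [0.0, 0.666, 0.746, -0.0]
ft_force: [-0.6, 0.4, 0.5]
finger_gap: 0.5
finger_force: 0.0
```

```bash
python3 look.py w26 handle_tip:297 handle_hinge:201; python3 -c "
from h import *
plan((582.8,-221.3,330),6.8,((582.8,-221.3,290),6.8))"
```

```text
t 46.97 p [ 581.6 -212.5  424.2] yaw 6.5 tilt [-0. -0.] F [-0.6  0.4  0.5] gap 0.5 ff 0.0 j [ 0.52  0.26 -0.29  1.14  0.07  1.75  0.37]
handle_tip 0.9 [257.1 213.2] [ 587.7 -248.   297. ]
handle_tip 0.35 [158.3 186.1] [ 480.3 -230.3  297. ]
handle_hinge 0.88 [257.2 161.5] [ 584.2 -213.5  201. ]
-> [ 582.8 -221.3  330. ] 6.8 d [-0.088, 0.0, 0.942] w [-0.0, 0.0001, 0.0007]
-> [ 582.8 -221.3  290. ] 6.8 d [0.0, 0.0, 0.4] w [0.0, 0.0, 0.0]
```

{"name": "servo_tool", "arguments": {
  "deltas": [
    [[-0.04,0.01,0.3,0,0,0,-1],[-0.04,0.01,0.6,0,0,0,-1],[-0.04,0.01,0.9,0,0,0,-1],[-0.04,0.01,0.9,0,0,0,-1],[-0.04,0.01,0.9,0,0,0,-1]]
  ]
}}

```text
clock: 47.53
eef_pos: [582.4, -216.4, 333.0]
eef_rot: [-0.001, 0.663, 0.748, -0.001]
ft_force: [-0.2, 0.3, 0.1]
finger_gap: 0.2
finger_force: 0.0
```

{"name": "servo_tool", "arguments": {
  "deltas": [
    [[0,0,0.15,0,0,0,-1],[0,0,0.3,0,0,0,-1],[0,0,0.44,0,0,0,-1],[0,0,0.44,0,0,0,-1],[0,0,0.44,0,0,0,-1]]
  ]
}}

```text
clock: 47.95
eef_pos: [584.1, -216.7, 292.2]
eef_rot: [0.001, 0.664, 0.748, 0.0]
ft_force: [-0.1, -0.4, 0.4]
finger_gap: 0.3
finger_force: 0.0
```

```bash
python3 -c "
from h import *
now()
O=np.array([541.4,-85.3]);ux=np.array([.993,.1184]);uy=np.array([-.1184,.993])
d=pose()[0][:2]-O;print('shaker',d@ux,d@uy)"
```

```text
t 47.95 p [ 584.1 -216.7  292.2] yaw 6.9 tilt [ 0.002 -0.001] F [-0.1 -0.4  0.4] gap 0.3 ff 0.0 j [ 0.54  0.25 -0.29  1.41  0.07  1.49  0.38]
shaker 26.82002333446667 -135.57727441496132
```

{"name": "servo_tool", "arguments": {
  "deltas": [
    [[-0.08,0,0,0,0,0,-1],[-0.15,0,0,0,0,0,-1],[-0.22,0,0.01,0,0,0,-1],[-0.3,0,0.04,0,0,0,-1],[-0.3,0,0.04,0,0,0,-1]]
  ]
}}

```text
clock: 48.37
eef_pos: [586.5, -249.7, 285.5]
eef_rot: [0.0, 0.665, 0.747, -0.001]
ft_force: [-0.3, -1.1, -0.8]
finger_gap: 0.3
finger_force: 0.0
```

{"name": "servo_tool", "arguments": {
  "deltas": [
    [[-0.06,0,0.03,0,0,0,-1],[-0.13,0,0.08,0,0,0,-1],[-0.2,0,0.14,0,0,0,-1],[-0.3,0,0.24,0,0,0,-1],[-0.3,0,0.24,0,0,0,-1]]
  ]
}}

```text
clock: 48.78
eef_pos: [588.8, -279.2, 258.9]
eef_rot: [-0.001, 0.665, 0.747, -0.002]
ft_force: [-1.0, 0.0, -0.8]
finger_gap: 0.4
finger_force: 0.0
```

```bash
python3 look.py w27 handle_tip:250 handle_hinge:201
```

```text
t 48.78 p [ 588.8 -279.2  258.9] yaw 6.6 tilt [-0.004 -0.001] F [-1.   0.  -0.8] gap 0.4 ff 0.0 j [ 0.6   0.33 -0.25  1.38  0.08  1.45  0.46]
handle_hinge 0.65 [260.4 116.7] [ 584.6 -210.7  201. ]
```

```bash
python3 - <<'E'
from h import *
for c in("scene","top"):
    im=get_image(c);cv2.imwrite(f"pics/{c}28.png",cv2.cvtColor(im,cv2.COLOR_RGB2BGR))
    for q in("handle_tip","handle_hinge","clamp_arm"):
        print(c,q,[(np.round(d["pixel"]).tolist(),round(d["p"],2)) for d in finder.spot_point(c,q)][:2])
    print(c,[(np.round(d["box"]).tolist(),round(d["p"],2)) for d in finder.boxes_of(c,"clamp_arm")][:2])
O=np.array([541.4,-85.3,0]);ux=np.array([.993,.1184,0]);uy=np.array([-.1184,.993,0])
for th in(66,50,35,20):
    a=np.radians(th);X=O+25*ux-(133+105*np.cos(a))*uy+[0,0,201+105*np.sin(a)];b=np.radians(90*th/66)
    B=O+25*ux+(-75+145*np.cos(b))*uy+[0,0,190+145*np.sin(b)]
    print(th,"tip scene/top",w2p("scene",X).round(),w2p("top",X).round(),"bar ends top",w2p("top",B-145*ux).round(),w2p("top",B+145*ux).round())
im=cv2.imread("pics/top28.png");print("dark-grey bar? px diff vs top0:");d=cv2.absdiff(im,cv2.imread("pics/top0.png")).sum(2)
for r in(150,165,180,195,210):print(r,(np.where(d[r,240:340]>60)[0]+240).tolist()[::4])
E
```

```text
scene handle_tip [([320.0, 227.0], 0.77)]
scene handle_hinge [([303.0, 215.0], 0.61)]
scene clamp_arm [([244.0, 236.0], 0.73), ([291.0, 216.0], 0.71)]
scene [([264.0, 202.0, 53.0, 25.0], 0.84)]
top handle_tip []
top handle_hinge [([322.0, 174.0], 0.8)]
top clamp_arm [([304.0, 176.0], 0.82), ([268.0, 213.0], 0.43)]
top [([282.0, 179.0, 50.0, 86.0], 0.95)]
66 tip scene/top [311. 199.] [341. 168.] bar ends top [317. 217.] [306. 123.]
50 tip scene/top [316. 206.] [348. 168.] bar ends top [299. 219.] [288. 126.]
35 tip scene/top [319. 214.] [352. 168.] bar ends top [284. 221.] [274. 129.]
20 tip scene/top [322. 222.] [354. 168.] bar ends top [273. 221.] [264. 133.]
dark-grey bar? px diff vs top0:
150 [254, 258, 262, 266, 311, 315, 319, 332, 336]
165 [254, 258, 262, 266, 270, 274, 278, 282, 286, 290, 294, 298, 318, 322, 326, 330, 334, 339]
180 [257, 261, 265, 269, 274, 312, 316, 321, 326, 330]
195 [258, 262, 266, 270, 306, 310, 314, 318, 324, 328]
210 [260, 264, 268, 272, 304, 308, 312, 316, 321, 325]
```

The clamp has moved to about 20° and the arm is coming down. Pushing over centre.

{"name": "servo_tool", "arguments": {
  "deltas": [
    [[-0.08,0,0.12,0,0,0,-1],[-0.14,0,0.24,0,0,0,-1],[-0.18,0,0.33,0,0,0,-1],[-0.2,0,0.4,0,0,0,-1],[-0.2,0,0.42,0,0,0,-1]]
  ]
}}

```text
clock: 49.85
eef_pos: [591.8, -297.0, 217.5]
eef_rot: [-0.001, 0.664, 0.748, -0.001]
ft_force: [-0.1, 0.7, -0.2]
finger_gap: 0.3
finger_force: 0.4
```

{"name": "servo_tool", "arguments": {
  "deltas": [
    [[0,0,0.03,0,0,0,-1],[0,0,0.06,0,0,0,-1],[0,0,0.09,0,0,0,-1],[0,0,0.09,0,0,0,-1],[0,0,0.09,0,0,0,-1]]
  ]
}}

```text
clock: 50.27
eef_pos: [592.9, -295.7, 211.1]
eef_rot: [0.0, 0.664, 0.748, -0.0]
ft_force: [-0.0, -1.0, 0.0]
finger_gap: 0.1
finger_force: 0.0
```

{"name": "servo_tool", "arguments": {
  "deltas": [
    [[0,0,0.02,0,0,0,-1],[0,0,0.04,0,0,0,-1],[0,0,0.06,0,0,0,-1],[0,0,0.06,0,0,0,-1],[0,0,0.06,0,0,0,-1]]
  ]
}}

```text
clock: 50.68
eef_pos: [593.5, -295.9, 209.9]
eef_rot: [0.002, 0.664, 0.748, 0.0]
ft_force: [-5.4, 2.4, 16.0]
finger_gap: 0.6
finger_force: 7.6
```

```bash
python3 - <<'E'
from h import *
now()
im=get_image("scene");print([(q,[(np.round(d["pixel"]).tolist(),round(d["p"],2)) for d in finder.spot_point("scene",q)][:2]) for q in("handle_tip","handle_hinge","clamp_arm")])
O=np.array([541.4,-85.3,0]);ux=np.array([.993,.1184,0]);uy=np.array([-.1184,.993,0])
for th in(20,10,0):
    a=np.radians(th);X=O+25*ux-(133+105*np.cos(a))*uy+[0,0,201+105*np.sin(a)];print(th,w2p("scene",X).round(1))
E
```

```text
t 50.68 p [ 593.5 -295.9  209.9] yaw 6.8 tilt [ 0.003 -0.002] F [-5.4  2.4 16. ] gap 0.6 ff 7.6 j [ 0.61  0.36 -0.25  1.43  0.09  1.36  0.48]
[('handle_tip', [([322.0, 231.0], 0.7), ([290.0, 221.0], 0.58)]), ('handle_hinge', [([303.0, 217.0], 0.74)]), ('clamp_arm', [([294.0, 215.0], 0.81)])]
20 [321.5 221.8]
10 [322.1 227.1]
0 [322. 232.]
```

The handle is on its stop: z 209.9 at 16 N, with the tip at (322,231) against the level prediction (322,232). Now the power switch.

{"name": "servo_tool", "arguments": {
  "deltas": [
    [[0,0,-0.3,0,0,0,-1],[0,0,-0.6,0,0,0,-1],[0,0,-0.9,0,0,0,-1],[0,0,-0.9,0,0,0,-1]]
  ]
}}

```text
clock: 51.22
eef_pos: [595.4, -296.8, 303.0]
eef_rot: [0.006, 0.664, 0.748, 0.002]
ft_force: [0.5, 0.5, 1.1]
finger_gap: 0.2
finger_force: 0.0
```

{"name": "servo_tool", "arguments": {
  "deltas": [
    [[0.23,-0.29,0,0,0,0,-1],[0.46,-0.58,0,0,0,0,-1],[0.7,-0.88,0,0,0,0,-1],[0.7,-0.88,0,0,0,0,-1]]
  ]
}}

```text
clock: 51.55
eef_pos: [491.8, -232.9, 294.4]
eef_rot: [-0.002, 0.663, 0.749, -0.001]
ft_force: [1.8, 0.8, -0.2]
finger_gap: 0.6
finger_force: 0.0
```

{"name": "servo_tool", "arguments": {
  "deltas": [
    [[0.23,-0.29,0,0,0,0,-1],[0.46,-0.58,0.2,0,0,0,-1],[0.69,-0.87,0.6,0,0,0,-1],[0.69,-0.87,0.8,0,0,0,-1],[0.69,-0.87,0.8,0,0,0,-1]]
  ]
}}

```text
clock: 51.97
eef_pos: [397.5, -176.5, 210.0]
eef_rot: [-0.004, 0.663, 0.748, -0.002]
ft_force: [-1.1, -0.1, -0.5]
finger_gap: 0.3
finger_force: 0.0
```

{"name": "servo_tool", "arguments": {
  "deltas": [
    [[0,0,0.2,0,0,0,-1],[0,0,0.4,0,0,0,-1],[0,0,0.6,0,0,0,-1],[0,0,0.6,0,0,0,-1],[0,0,0.6,0,0,0,-1]]
  ]
}}

```text
clock: 52.38
eef_pos: [403.5, -179.3, 155.9]
eef_rot: [0.0, 0.664, 0.748, 0.0]
ft_force: [-0.3, 0.2, 0.2]
finger_gap: 0.9
finger_force: 0.0
```

```bash
python3 look.py w29 power_top:61; python3 - <<'E'
from h import *
plan((403.5,-179,90),6.8)
im=get_image("scene");print([(q,[(np.round(d["pixel"]).tolist(),round(d["p"],2)) for d in finder.spot_point("scene",q)][:2]) for q in("handle_tip","handle_hinge")])
E
```

```text
t 52.38 p [ 403.5 -179.3  155.9] yaw 6.8 tilt [ 0. -0.] F [-0.3  0.2  0.2] gap 0.9 ff 0.0 j [ 0.65 -0.07 -0.28  2.02 -0.02  1.19  0.5 ]
power_top 0.95 [252.2 188. ] [ 400.7 -177.7   61. ]
-> [ 403.5 -179.    90. ] 6.8 d [0.008, -0.009, 0.671] w [0.0008, 0.0006, 0.0002]
[('handle_tip', [([321.0, 231.0], 0.58)]), ('handle_hinge', [([300.0, 218.0], 0.9)])]
```

{"name": "servo_tool", "arguments": {
  "deltas": [
    [[0.01,-0.014,0.3,0,0,0,-1],[0.01,-0.014,0.6,0,0,0,-1],[0.01,-0.014,0.8,0,0,0,-1],[0.01,-0.014,0.88,0,0,0,-1],[0.01,-0.014,0.88,0,0,0,-1]]
  ]
}}

```text
clock: 53.05
eef_pos: [400.1, -177.7, 66.0]
eef_rot: [-0.001, 0.664, 0.748, -0.0]
ft_force: [0.3, -0.3, -0.2]
finger_gap: 0.2
finger_force: 0.0
```

{"name": "servo_tool", "arguments": {
  "deltas": [
    [[0,0,0.04,0,0,0,-1],[0,0,0.08,0,0,0,-1],[0,0,0.12,0,0,0,-1],[0,0,0.14,0,0,0,-1],[0,0,0.15,0,0,0,-1]]
  ]
}}

```text
clock: 53.47
eef_pos: [402.8, -178.8, 55.1]
eef_rot: [0.002, 0.664, 0.748, 0.0]
ft_force: [-6.2, 3.5, 27.2]
finger_gap: 0.7
finger_force: 13.5
```

{"name": "servo_tool", "arguments": {
  "deltas": [
    [[0,0,0.01,0,0,0,-1],[0,0,0.01,0,0,0,-1],[0,0,0.01,0,0,0,-1]]
  ]
}}

```text
clock: 53.72
eef_pos: [402.8, -178.8, 55.2]
eef_rot: [0.002, 0.664, 0.748, -0.0]
ft_force: [-7.4, 2.6, 27.0]
finger_gap: 0.8
finger_force: 13.3
```

Switch fully in (55.1 mm, firm stop). Retract and hand in.

{"name": "servo_tool", "arguments": {
  "deltas": [
    [[0,0,-0.3,0,0,0,-1],[0,0,-0.6,0,0,0,-1],[0,0,-1,0,0,0,-1],[0,0,-1,0,0,0,-1],[0,0,-1,0,0,0,-1]]
  ]
}}

```text
clock: 54.13
eef_pos: [403.1, -179.0, 153.9]
eef_rot: [0.003, 0.664, 0.748, 0.001]
ft_force: [0.3, 0.3, -0.5]
finger_gap: 0.4
finger_force: 0.0
```

```bash
python3 - <<'E'
from h import *
now();get_image("scene");print([np.round(d["pixel"]).tolist() for d in finder.spot_point("scene","handle_tip")])
print(env.hand_in())
E
```

```text
t 54.13 p [ 403.1 -179.   153.9] yaw 6.8 tilt [ 0.006 -0.004] F [ 0.3  0.3 -0.5] gap 0.4 ff 0.0 j [ 0.65 -0.07 -0.28  2.03 -0.02  1.18  0.5 ]
[[324.0, 232.0]]
the job is handed in; nothing more can be done
None
```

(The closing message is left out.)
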